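Turn over, log and rack the reagent packs

ROBOT

A 6-joint arm with a two-finger parallel gripper is mounted at the origin on the work surface. World frame = base frame: x ahead of the robot, y to its left, z up, the work surface at z = 0. Lengths are in m, angles in rad, forces in N, time in s.
With the tool pointing down it reaches from about 0.35 to 0.775 m from the base axis. Payload 5.5 kg.
Tool frame: the origin (TCP) lies between the finger pads; the fingertips stand 11 mm ahead of it and the grasp point (between the pads) lies 8 mm behind it (tips_ahead is the distance from the TCP to the fingertips, in m); z points along the fingers, y is the line along which they close (so a half turn about z gives the same grasp; the last joint's range is limited). The gripper opens to 85 mm and grips with 20 to 120 N. Pads are 22 mm wide; open, the fingers measure 114 mm over their backs; the gripper's body (76 mm by 85 mm) begins 54 mm behind the grasp point. The pads swing forward as they close: fully open they stand 13 mm farther back than shut.
Start: joints at [0.971, 0.313, 0.046, 1.304, 0, 1.431], TCP at [0.255, 0.515, 0.212] pointing down, gripper open.
Joint ranges: [-2.76, 2.76], [-0.86, 1.69], [-1.03, 1.26], [-2.2, 2.34], [-1.47, 1.5], [-3.14, 3.14]. Speed limits (rad/s): [2.57, 2.57, 3.14, 3.14, 3.14, 3.14].

INTERFACE

Orientations are given as a unit quaternion [w, x, y, z].
In Python, from workcell import * gives the robot as it stands. The module is installed in compiled form; this text tells all that it offers.
- The arm moves only by the tool jog_arm, never from a script. Its argument "moves" is a list of rows, each an object with "fingers": the closure, from 0 (fully open) to 1 (shut); "slide": the shift along the tool's x, y, z in mm, a list of three; "angular": the turn, a rotation vector about the tool's x, y, z in degrees, a list of three. A call has 1 to 10 rows; each row is the pose to reach, as a shift and turn from the pose commanded when the call began, along the tool's axes at that moment; what a row does not reach only later rows make up. A row lasts 1/12 s, in which the tool goes at most 41.7 mm and 7.16 degrees, less where a joint would pass 70% of its speed; a pose out of reach is approached as far as the arm can. A call with a gripper value outside its range is refused whole. The fingers move at their own pace and stop on an object; "squeeze" is the grip in N (left out, the last holds). Time passes only in rows, so rows that repeat a pose let the fingers close. It gives the time, the measured TCP pose, the force, the opening and the grip force at its end, in the units of the state.
- get_state(): the state, without advancing time (a new reading comes with each control period).
- read_camera(name): name is "side" or "top"; returns a dict with "color" (480x640x3 uint8, red, green, blue), "fovy" (degrees; the focal length in pixels is half the picture's height over the tangent of half this angle, whatever the lens; pixels are square), "cx", "cy" (the principal point, pixels), "world_from_camera" (4x4, takes a point from camera to world coordinates). Camera axes: x right, y down, z forward; pixel columns grow to the right and rows downward; lengths in m; the calibration is good to about 2 mm. A picture is of the moment at which its call begins. There is no depth.
- hand_in(): hands the job in; it is judged then, once.
Trained networks look in a picture, given as the dict that the camera call returned (one of the last four; its "shot" number tells which), for a name from the list of things; names that differ only in an ending like _2 or _b are one class to them, and where a whole thing is asked for, a point or a joint stands for the part that bears it (a point fixed in the world has none). Each returns a list of dicts, best first, with "p" (0 to 1); they miss things now and then, are a little off and sometimes report something else, mostly with a low value. They report only what shows in the picture. A call takes as long as a camera call. They do not tell look-alikes from the thing itself.
- look_for(target, picture): "point" ([column, row] in pixels, amid what is visible of it).
- tip_of(target, picture): "point" ([column, row] in pixels: a listed point, or the origin of a listed thing).
The state is a dict: "clock": time; "joint_pos": joint angles; "qvel": joint speeds; "tau": joint torques, N m; "tcp_pos": TCP position; "orientation": TCP orientation; "wrist_force": force on the tool from outside, world axes, zero at the start; "ft_torque": the same for the moment, N m; "finger_gap": finger opening in m; "grip_force": force on a finger pad.
Only numpy, scipy, OpenCV 4.12 (cv2) and the standard library are available. Lean on these libraries where they do the work, as an engineer would, in place of code of your own. Each camera call takes 0.05 s, during which the arm holds its last target. There are 200 camera calls.

TASK

The reagent packs on the blue mat have been stored caps down: load all of them into the blue leaf of the turnover cradle as they stand, one to a bay, shut the white leaf over them, swing both leaves together over to the white side and lay the blue leaf back flat. With the packs now caps up in the white leaf, take the stick code reader from its dock and hold it upright and still for a good second above the middle of that leaf, about 14 cm over its floor, so that it reads all labels in one view. Finish with the reader back in its dock, both leaves flat and every pack lying lengthwise in a lane, long packs in the long-laned rack and short ones in the short-laned rack, caps up; swing the leaves without slamming and leave the other things on the bench alone.

Things in the scene. Friction and masses are not known exactly. Their poses are not given: they have to be found in the camera images.
- long_1: long reagent pack, loose, 80-140 g: grey block 104 mm long (x), 40 wide (y), 34 high, orange band, white panel on the plain face; on one broad face two green caps (24 across, at x +-36) and a label, inside a guard rim level with the caps. 0 to 2 long packs present, else None. Origin: middle of the cap face at rim level; z points from caps to plain face (up at the start, down once caps up). Starts on the 3 mm blue mat
- long_2: long reagent pack, loose, 80-140 g: grey block 104 mm long (x), 40 wide (y), 34 high, orange band, white panel on the plain face; on one broad face two green caps (24 across, at x +-36) and a label, inside a guard rim level with the caps. 0 to 2 long packs present, else None. Origin: middle of the cap face at rim level; z points from caps to plain face (up at the start, down once caps up). Starts on the 3 mm blue mat
- short_1: short reagent pack, loose, 80-140 g: grey block 80 mm long (x), 40 wide (y), 34 high, orange band, white panel on the plain face; on one broad face two green caps (24 across, at x +-24) and a label, inside a guard rim level with the caps. 0 to 2 short packs present, else None. Origin: middle of the cap face at rim level; z points from caps to plain face (up at the start, down once caps up). Starts on the 3 mm blue mat
- short_2: short reagent pack, loose, 80-140 g: grey block 80 mm long (x), 40 wide (y), 34 high, orange band, white panel on the plain face; on one broad face two green caps (24 across, at x +-24) and a label, inside a guard rim level with the caps. 0 to 2 short packs present, else None. Origin: middle of the cap face at rim level; z points from caps to plain face (up at the start, down once caps up). Starts on the 3 mm blue mat
- hinge (a point): middle of the hinge pin of the turnover cradle (fixed), 44 mm above the table; pin along this frame's x, z up. Blue leaf on the +y side, white leaf on the -y side. Base plate 222 mm along x by 250; a post at each end of the pin (x +-110 mm), 58 mm high
- blue_leaf (a joint): angle of the blue loading leaf (0.18 kg): 0 flat on the +y side (so at the start), pi upside down on the white side. Friction hinge, 0.65 N m: stays where left. The leaves can lie shut together on either side; packs shut between them make one leaf push the other along
- white_leaf (a joint): angle of the white receiving leaf (0.18 kg): 0 flat on the -y side, pi shut on top of the blue leaf. Starts between 0 and 0.7. Friction hinge, 0.65 N m: stays where left, even with three packs in it
- blue_leaf_bar (a point): middle of the blue leaf's round steel handle bar, 12 mm thick, 57 long, parallel to the pin and 176 from it, level with it when flat, 35 out from the leaf's edge; arm only at its -x end (26 mm from here). Turns in a pinch from above as the leaf swings. With the cradle shut both leaves' bars lie end to end on one line, meeting at x = 0 of the hinge: one pinch there holds both
- white_leaf_bar (a point): middle of the white leaf's handle bar: as the blue one, but on the +x half of the handle line, with its arm at the +x end (26 mm from here)
- blue_leaf_floor (a point): middle of the blue leaf's nest floor, 26 mm above the table when flat, 81 from the pin; z out of the nest (up when flat), x along the pin, y away from it. Three bays 47 mm wide at x = -66, 0, +66, each 110 long along y, for a long or short pack lengthwise. End walls and side blocks (end 32 mm of each bay only) 14 high. Shut: 36 mm between the two floors
- white_leaf_floor (a point): middle of the white leaf's nest floor, built the same with three bays; z up when flat, x along the pin, -y away from it. The reader is aimed at this point
- long_rack_floor (a point): middle of the lane floor, 6 mm above the table, of the fixed rack for long packs: grey base, black lane ends, 124 mm (x) by 138 (y), 20 high. Two lanes along x, at y = -33 and +33 mm, 111 long, 47 wide, between 14 mm high blocks. At the robot's right; the two racks may swap places
- short_rack_floor (a point): the same point of the rack for short packs: same size and look, but lanes 87 mm long
- reader: stick-shaped code reader, loose, 140 g, 150 mm long, upright in its dock: lower 36 mm a grey head 40 (x) by 30 (y) mm, above it a white body 30 (x) by 26 (y) with yellow trigger and rubber grip. Origin: middle of the read window at its lower end; z up the stick; it looks along -z
- dock_seat (a point): middle of the well floor of the reader's fixed black charging dock, 12 mm above the table, where the window rests. Base 90 x 80 mm; open-topped well 50 (x) by 39 (y) mm inside, 40 deep (rim 52 above the table). Stands far left or far right; a block of red-capped vials stands in the other place
- cal_bottle: white calibrator bottle, 44 mm wide, 75 mm high; bystander, leave it alone; origin in the middle of its underside
- amber_bottle: amber bottle, 50 mm wide, 90 mm high; bystander, leave it alone; origin in the middle of its underside
- tip_box: clear pipette tip box, 120 x 85 x 48 mm; bystander, leave it alone; origin in the middle of its underside
- timer: white bench timer, 65 x 65 x 18 mm; bystander, leave it alone; origin in the middle of its underside
There are look-alikes about, which are no part of the job. Leave any purple look-alike of the short_2 alone.

How it is judged:
On the way, in this order (a step that is already met when the one before it is completed fails the run):
1. every pack that is there sits released, caps down, in a bay of the flat blue leaf (x of long_1 in the frame of blue_leaf_floor between -0.08 and 0.08 m and y of long_1 in the frame of blue_leaf_floor between -0.03 and 0.03 m and z of long_1 in the frame of blue_leaf_floor between -0.006 and 0.006 m and angle between each of long_1, long_2, short_1, short_2's own z axis and vertical below 0.15 rad and contact force between each of long_1, long_2, short_1, short_2 and the fingers below 0.1 N and x of long_2 in the frame of blue_leaf_floor between -0.08 and 0.08 m and y of long_2 in the frame of blue_leaf_floor between -0.03 and 0.03 m and z of long_2 in the frame of blue_leaf_floor between -0.006 and 0.006 m and x of short_1 in the frame of blue_leaf_floor between -0.08 and 0.08 m and y of short_1 in the frame of blue_leaf_floor between -0.03 and 0.03 m and z of short_1 in the frame of blue_leaf_floor between -0.006 and 0.006 m and x of short_2 in the frame of blue_leaf_floor between -0.08 and 0.08 m and y of short_2 in the frame of blue_leaf_floor between -0.03 and 0.03 m and z of short_2 in the frame of blue_leaf_floor between -0.006 and 0.006 m and value of joint blue_leaf below 0.12 rad), for 0.2 s.
2. the white leaf is shut over the loaded blue leaf (value of joint white_leaf above 2.98 rad and value of joint blue_leaf below 0.16 rad and x of long_1 in the frame of blue_leaf_floor between -0.085 and 0.085 m and y of long_1 in the frame of blue_leaf_floor between -0.035 and 0.035 m and z of long_1 in the frame of blue_leaf_floor between -0.006 and 0.006 m and angle between each of long_1, long_2, short_1, short_2's own z axis and vertical below 0.15 rad and x of long_2 in the frame of blue_leaf_floor between -0.085 and 0.085 m and y of long_2 in the frame of blue_leaf_floor between -0.035 and 0.035 m and z of long_2 in the frame of blue_leaf_floor between -0.006 and 0.006 m and x of short_1 in the frame of blue_leaf_floor between -0.085 and 0.085 m and y of short_1 in the frame of blue_leaf_floor between -0.035 and 0.035 m and z of short_1 in the frame of blue_leaf_floor between -0.006 and 0.006 m and x of short_2 in the frame of blue_leaf_floor between -0.085 and 0.085 m and y of short_2 in the frame of blue_leaf_floor between -0.035 and 0.035 m and z of short_2 in the frame of blue_leaf_floor between -0.006 and 0.006 m), for 0.2 s.
3. the shut cradle has been turned over: blue leaf on top of the white leaf, packs caps up in between (value of joint white_leaf below 0.16 rad and value of joint blue_leaf above 2.98 rad and x of long_1 in the frame of white_leaf_floor between -0.085 and 0.085 m and y of long_1 in the frame of white_leaf_floor between -0.035 and 0.035 m and z of long_1 in the frame of white_leaf_floor between 0.028 and 0.04 m and angle between each of long_1, long_2, short_1, short_2's own z axis and vertical above 2.99 rad and x of long_2 in the frame of white_leaf_floor between -0.085 and 0.085 m and y of long_2 in the frame of white_leaf_floor between -0.035 and 0.035 m and z of long_2 in the frame of white_leaf_floor between 0.028 and 0.04 m and x of short_1 in the frame of white_leaf_floor between -0.085 and 0.085 m and y of short_1 in the frame of white_leaf_floor between -0.035 and 0.035 m and z of short_1 in the frame of white_leaf_floor between 0.028 and 0.04 m and x of short_2 in the frame of white_leaf_floor between -0.085 and 0.085 m and y of short_2 in the frame of white_leaf_floor between -0.035 and 0.035 m and z of short_2 in the frame of white_leaf_floor between 0.028 and 0.04 m), for 0.2 s.
4. the blue leaf is laid back flat and the packs stay caps up in the white leaf (value of joint each of blue_leaf, white_leaf below 0.12 rad and x of long_1 in the frame of white_leaf_floor between -0.08 and 0.08 m and y of long_1 in the frame of white_leaf_floor between -0.03 and 0.03 m and z of long_1 in the frame of white_leaf_floor between 0.028 and 0.04 m and angle between each of long_1, long_2, short_1, short_2's own z axis and vertical above 2.99 rad and x of long_2 in the frame of white_leaf_floor between -0.08 and 0.08 m and y of long_2 in the frame of white_leaf_floor between -0.03 and 0.03 m and z of long_2 in the frame of white_leaf_floor between 0.028 and 0.04 m and x of short_1 in the frame of white_leaf_floor between -0.08 and 0.08 m and y of short_1 in the frame of white_leaf_floor between -0.03 and 0.03 m and z of short_1 in the frame of white_leaf_floor between 0.028 and 0.04 m and x of short_2 in the frame of white_leaf_floor between -0.08 and 0.08 m and y of short_2 in the frame of white_leaf_floor between -0.03 and 0.03 m and z of short_2 in the frame of white_leaf_floor between 0.028 and 0.04 m), for 0.2 s.
5. the reader is held upright and still for a second above the middle of the white leaf, 90 to 190 mm over the leaf's floor, with the packs in it (horizontal distance between reader and white_leaf_floor below 0.03 m and z of reader in the frame of white_leaf_floor between 0.09 and 0.19 m and angle between reader's own z axis and vertical below 0.2 rad and linear speed of reader below 0.04 m/s and contact force between reader and the fingers above 0.5 N and x of long_1 in the frame of white_leaf_floor between -0.08 and 0.08 m and y of long_1 in the frame of white_leaf_floor between -0.03 and 0.03 m and z of long_1 in the frame of white_leaf_floor between 0.028 and 0.04 m and angle between each of long_1, long_2, short_1, short_2's own z axis and vertical above 2.99 rad and x of long_2 in the frame of white_leaf_floor between -0.08 and 0.08 m and y of long_2 in the frame of white_leaf_floor between -0.03 and 0.03 m and z of long_2 in the frame of white_leaf_floor between 0.028 and 0.04 m and x of short_1 in the frame of white_leaf_floor between -0.08 and 0.08 m and y of short_1 in the frame of white_leaf_floor between -0.03 and 0.03 m and z of short_1 in the frame of white_leaf_floor between 0.028 and 0.04 m and x of short_2 in the frame of white_leaf_floor between -0.08 and 0.08 m and y of short_2 in the frame of white_leaf_floor between -0.03 and 0.03 m and z of short_2 in the frame of white_leaf_floor between 0.028 and 0.04 m), for 1 s.
At the end, for the whole second after the job is handed in: Every present pack lies in a lane of the rack for its length, caps up within 0.15 rad, on the lane floor, aligned within 0.15 rad and 10 mm, released and at rest; the reader stands in its dock within 12 mm and 0.15 rad; both leaves flat within 0.12 rad (x of long_1 in the frame of long_rack_floor between -0.01 and 0.01 m and y of long_1 in the frame of long_rack_floor between -0.04 and 0.04 m and z of long_1 in the frame of long_rack_floor between 0.028 and 0.04 m and angle between each of long_1, long_2, short_1, short_2's own z axis and vertical above 2.99 rad and angle between the x axis of each of long_1, long_2 and the x axis of long_rack_floor, either way round below 0.15 rad and contact force between each of long_1, long_2, short_1, short_2, reader and the fingers below 0.1 N and linear speed of each of long_1, long_2, short_1, short_2 below 0.02 m/s and x of long_2 in the frame of long_rack_floor between -0.01 and 0.01 m and y of long_2 in the frame of long_rack_floor between -0.04 and 0.04 m and z of long_2 in the frame of long_rack_floor between 0.028 and 0.04 m and x of short_1 in the frame of short_rack_floor between -0.01 and 0.01 m and y of short_1 in the frame of short_rack_floor between -0.04 and 0.04 m and z of short_1 in the frame of short_rack_floor between 0.028 and 0.04 m and angle between the x axis of each of short_1, short_2 and the x axis of short_rack_floor, either way round below 0.15 rad and x of short_2 in the frame of short_rack_floor between -0.01 and 0.01 m and y of short_2 in the frame of short_rack_floor between -0.04 and 0.04 m and z of short_2 in the frame of short_rack_floor between 0.028 and 0.04 m and horizontal distance between reader and dock_seat below 0.012 m and z of reader in the frame of dock_seat below 0.012 m and angle between reader's own z axis and vertical below 0.15 rad and value of joint each of blue_leaf, white_leaf below 0.12 rad); the robot touches nothing.
It fails at once if a leaf is slammed (swung faster than 4 rad/s) (velocity of joint any of blue_leaf, white_leaf above 4 rad/s or velocity of joint any of blue_leaf, white_leaf below -4 rad/s).
It fails at once if a bystander on the bench (bottle, tip box, timer) is shoved more than 50 mm (distance of any of cal_bottle, amber_bottle, tip_box, timer from where it was at the start of the episode above 0.05 m).
Of long_1, long_2, short_1, short_2 only 2 to 3 are there at a start; the rules pass over those that are not, and their reading is None.
At some moment in a run one of long_1, long_2, short_1, short_2 may be knocked a few centimetres aside while the robot is not near it.
It also fails if it takes over 210 s, if anything falls off the work surface, if the arm or the gripper's body presses on something with over 40 N, if the wrist force passes 120 N, or if a joint passes its speed limit or range.

## Working session

There is one attempt and no reset: what is moved stays moved. The work goes in short steps, Python scripts to look and compute and a tool call to move; the robot and the scene stay as the last step left them, time stands still between calls to the robot, and variables do not carry over. Pictures are saved under pics/ and viewed, at most 14 in all, crops included, and the job is handed in when it is done.

Besides the shell and the picture viewer there is one more tool, called after ">>>" as name(argument=value, ...) on one line, values as JSON. jog_arm: Moves the arm, as the interface text tells. Its arguments: {"type":"object","properties":{"moves":{"type":"array","items":{"type":"object","properties":{"fingers":{"type":"number"},"slide":{"type":"array","items":{"type":"number"}},"angular":{"type":"array","items":{"type":"number"}}}}},"squeeze":{"type":"number"}},"required":["moves"]}

```bash
mkdir -p pics
cat > h.py <<'E'
from workcell import *
import numpy as np, cv2
from scipy.spatial.transform import Rotation as R
def f(p): return p["color"].shape[0]/2/np.tan(np.radians(p["fovy"])/2)
def ray(p,uv):
    T=np.array(p["world_from_camera"]);d=np.array([(uv[0]-p["cx"])/f(p),(uv[1]-p["cy"])/f(p),1.])
    return T[:3,3],T[:3,:3]@d
def at_z(p,uv,z):
    o,d=ray(p,uv);return o+d*(z-o[2])/d[2]
def proj(p,X):
    T=np.array(p["world_from_camera"]);c=T[:3,:3].T@(np.array(X)-T[:3,3]);return c[:2]/c[2]*f(p)+[p["cx"],p["cy"]]
def save(p,n,crop=None,s=1):
    im=p["color"][:,:,::-1]
    if crop: im=im[crop[1]:crop[3],crop[0]:crop[2]]
    cv2.imwrite("pics/"+n,cv2.resize(im,None,fx=s,fy=s,interpolation=cv2.INTER_CUBIC))
def rel(pos,yaw_y=None):
    """slide mm (tool axes) to reach world pos; yaw_y: desired world angle (deg) of the closing line"""
    s=get_state();q=s["orientation"];r=R.from_quat([q[1],q[2],q[3],q[0]])
    sl=r.inv().apply(np.array(pos)-s["tcp_pos"])*1000
    M=r.as_matrix();out=[np.round(sl,1)]
    if yaw_y is not None:
        y=np.degrees(np.arctan2(M[1,1],M[0,1]));d=(yaw_y-y+90)%180-90
        out.append(("tool z turn deg",round(-d,1)))
    return out
E
python3 - <<'E'
from h import *
s=get_state();print({k:np.round(v,3) for k,v in s.items()})
for n in("side","top"):
    p=read_camera(n);save(p,n+"0.png");print(n,np.round(p["world_from_camera"],3).tolist(),p["fovy"],p["cx"],p["cy"])
    for t in "long_1 short_1 hinge blue_leaf_bar white_leaf_bar blue_leaf_floor white_leaf_floor long_rack_floor short_rack_floor reader dock_seat cal_bottle amber_bottle tip_box timer".split():
        print(t,[(np.round(d["point"]).astype(int).tolist(),round(d["p"],2)) for d in tip_of(t,p)][:4])
E
```

```text
{'clock': np.float64(0.0), 'joint_pos': array([0.971, 0.314, 0.045, 1.304, 0.   , 1.431]), 'qvel': array([-0.001,  0.002,  0.001, -0.001, -0.001,  0.001]), 'tau': array([-3.0000e-03, -4.8063e+01,  2.9853e+01,  2.0000e-02, -0.0000e+00,
       -0.0000e+00]), 'tcp_pos': array([0.255, 0.515, 0.211]), 'orientation': array([-0.   ,  0.228,  0.974, -0.001]), 'wrist_force': array([-3.610e-01, -1.073e+00,  1.000e-03]), 'ft_torque': array([-0.006, -0.002,  0.026]), 'grip_force': np.float64(0.0), 'finger_gap': np.float64(0.085)}
side [[0.759, -0.313, 0.571, -0.102], [-0.651, -0.376, 0.659, -0.787], [0.008, -0.872, -0.489, 0.646], [0.0, 0.0, 0.0, 1.0]] 45.04722047345732 311.2473170997184 243.4512226775803
long_1 [([208, 208], 0.89), ([372, 242], 0.27)]
short_1 [([302, 194], 0.95), ([225, 218], 0.79)]
hinge [([286, 261], 0.86), ([266, 254], 0.66)]
blue_leaf_bar [([223, 235], 0.74), ([389, 388], 0.55), ([181, 269], 0.35)]
white_leaf_bar [([361, 265], 0.91)]
blue_leaf_floor [([264, 254], 0.72), ([212, 211], 0.34)]
white_leaf_floor [([317, 274], 0.66)]
long_rack_floor [([454, 355], 0.87)]
short_rack
[... 391 characters left out ...]
.0, 0.0, 0.0, 1.0]] 57.50878503248519 316.72699791216695 231.00653896183263
long_1 [([153, 237], 0.6)]
short_1 [([197, 136], 0.94)]
hinge [([317, 254], 0.72)]
blue_leaf_bar [([240, 273], 0.91)]
white_leaf_bar [([390, 235], 0.74), ([152, 237], 0.67), ([283, 255], 0.64)]
blue_leaf_floor [([392, 235], 0.51)]
white_leaf_floor [([351, 253], 0.93)]
long_rack_floor [([472, 230], 0.93)]
short_rack_floor [([468, 288], 0.87)]
reader [([226, 184], 0.83), ([240, 317], 0.63)]
dock_seat [([226, 184], 0.68), ([476, 230], 0.62), ([239, 319], 0.23)]
cal_bottle [([239, 314], 0.72), ([316, 152], 0.41)]
amber_bottle [([175, 181], 0.78), ([280, 258], 0.73)]
tip_box [([315, 150], 0.81)]
timer [([397, 326], 0.82)]
```

View pics/top0.png

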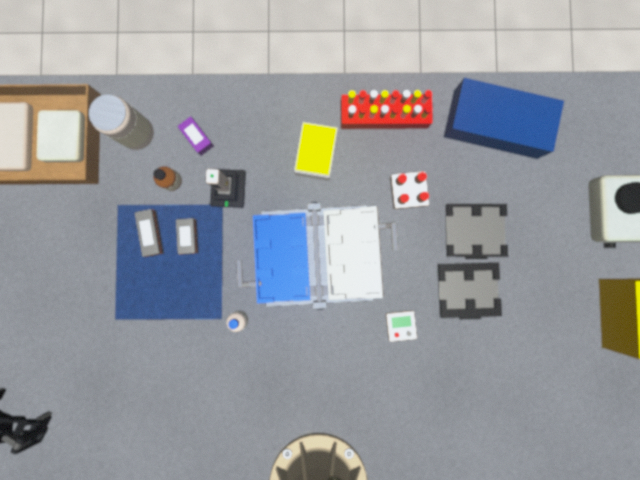

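View pics/side0.png

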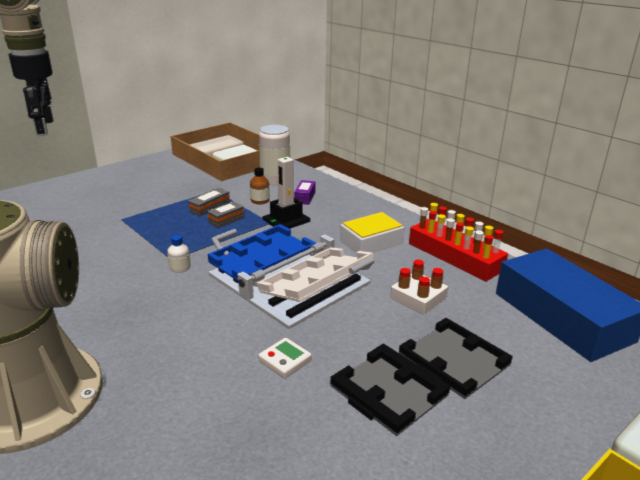

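Two packs on the mat: one long at (148,233) and one short at (186,236). The reader is in its dock at about (226,186), the cradle centre at (317,255), the racks at (476,230) and (469,290). The purple look-alike is at (195,135). Next I'll measure these.

Run:
```python
from h import *
p=read_camera("top");im=p["color"];hsv=cv2.cvtColor(im,cv2.COLOR_RGB2HSV)
for c in [(280,270),(160,300),(186,236),(148,233),(140,215),(352,290),(476,230),(450,210),(180,250),(317,208),(300,240)]: print(c,im[c[1],c[0]],hsv[c[1],c[0]])
def rect(mask,box,z,n):
    m=np.zeros(mask.shape,np.uint8);x0,y0,x1,y1=box;m[y0:y1,x0:x1]=mask[y0:y1,x0:x1]
    m=cv2.morphologyEx(m,cv2.MORPH_OPEN,np.ones((2,2)))
    c=max(cv2.findContours(m,0,2)[0],key=cv2.contourArea)
    q=np.array([at_z(p,u,z)[:2] for u in cv2.boxPoints(cv2.minAreaRect(c))])
    e=q[1]-q[0];g=q[2]-q[1]
    print(n,"c",q.mean(0).round(4),"L",np.linalg.norm(e).round(4),np.degrees(np.arctan2(e[1],e[0])).round(1),"W",np.linalg.norm(g).round(4),np.degrees(np.arctan2(g[1],g[0])).round(1))
H,S,V=hsv[...,0],hsv[...,1],hsv[...,2]
notmat=((S<110)).astype(np.uint8)
rect(notmat,(128,206,172,300),.037,"long");rect(notmat,(172,212,206,300),.037,"short")
rect(((H>100)&(H<125)&(S>120)&(V>150)).astype(np.uint8),(240,200,330,310),.040,"blue")
bl=(V<70).astype(np.uint8)
rect(bl,(430,195,520,262),.02,"rack1");rect(bl,(430,261,520,325),.02,"rack2");rect(bl,(205,160,250,212),.05,"dock")
a=cv2.resize(im[160:330,110:420,::-1],None,fx=2.5,fy=2.5,interpolation=2);b=cv2.resize(im[195:325,430:515,::-1],None,fx=1.,fy=1.)
cv2.imwrite("pics/a.png",a)
cv2.imwrite("pics/b.png",cv2.resize(im[195:325,430:515,::-1],None,fx=4,fy=4,interpolation=2))
```

```text
(280, 270) [ 87 153 243] [107 164 243]
(160, 300) [ 62  89 140] [110 142 140]
(186, 236) [234 237 241] [107   7 241]
(148, 233) [232 237 240] [101   9 240]
(140, 215) [147 150 146] [ 53   7 150]
(352, 290) [235 239 239] [ 90   4 239]
(476, 230) [153 151 149] [ 15   7 153]
(450, 210) [67 65 67] [150   8  67]
(180, 250) [160 161 158] [ 40   5 161]
(317, 208) [184 197 202] [ 98  23 202]
(300, 240) [ 85 153 242] [107 165 242]
long c [0.57   0.3824] L 0.0531 -80.0 W 0.1104 -168.8
short c [0.5616 0.2953] L 0.0507 -87.0 W 0.0853 -176.0
blue c [0.5116 0.0799] L 0.1196 -87.3 W 0.1979 -177.2
rack1 c [ 0.5221 -0.3691] L 0.0439 -90.3 W 0.0254 178.3
rack2 c [ 0.3911 -0.3779] L 0.0839 -88.3 W 0.037 -179.8
dock c [0.6715 0.2025] L 0.0739 -7.6 W 0.0574 -98.6
```

View pics/a.png

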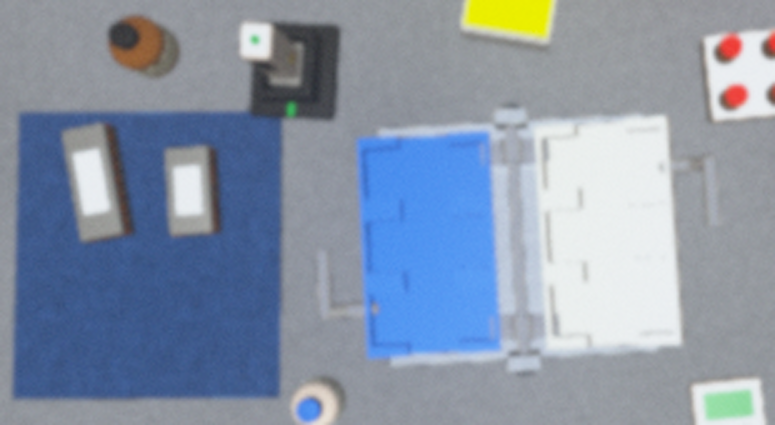

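View pics/b.png

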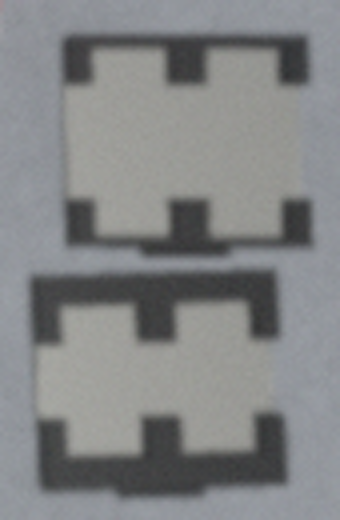

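Racks: the far one has the longer lanes, so it is the long rack, and the near one is the short rack. Posts are at crop (511,117) and (522,362). I'll refine the numbers now.

Run:
```python
from h import *
p=read_camera("top");q=read_camera("side");im=p["color"];hsv=cv2.cvtColor(im,cv2.COLOR_RGB2HSV);V=hsv[...,2]
def tri(u,v):
    o1,d1=ray(p,u);o2,d2=ray(q,v);d1/=np.linalg.norm(d1);d2/=np.linalg.norm(d2)
    A=np.stack([d1,-d2],1);t=np.linalg.lstsq(A,o2-o1,rcond=None)[0];return ((o1+t[0]*d1+o2+t[1]*d2)/2).round(4),np.linalg.norm(o1+t[0]*d1-o2-t[1]*d2).round(4)
def panel(box,z):
    x0,y0,x1,y1=box;m=np.zeros(V.shape,np.uint8);m[y0:y1,x0:x1]=(V[y0:y1,x0:x1]>205)
    c=max(cv2.findContours(m,0,2)[0],key=cv2.contourArea);r=cv2.minAreaRect(c)
    Q=np.array([at_z(p,u,z)[:2] for u in cv2.boxPoints(r)]);return Q.mean(0).round(4),[(np.linalg.norm(Q[i+1]-Q[i]).round(4),np.degrees(np.arctan2(*(Q[i+1]-Q[i])[::-1])).round(1)) for i in(0,1)]
print("long",panel((128,206,172,300),.037));print("short",panel((172,212,206,300),.037))
A=lambda u,z:at_z(p,(u[0]/2.5+110-.3,u[1]/2.5+160-.3),z)[:2]
B=lambda u,z:at_z(p,(u[0]/4+430-.4,u[1]/4+195-.4),z)[:2]
ang=lambda d:np.degrees(np.arctan2(d[1],d[0])).round(2)
a,b=A((511,117),.058),A((522,362),.058);print("hinge",(a+b)/2,np.linalg.norm(a-b),ang(a-b))
for n,c in(("long rack",[(66,37),(306,37),(312,245),(68,245)]),("short rack",[(32,278),(275,271),(286,482),(40,490)])):
    Q=np.array([B(u,.02) for u in c]);print(n,Q.mean(0).round(4),"xlen",np.linalg.norm(Q[0]-Q[3]).round(3),np.linalg.norm(Q[1]-Q[2]).round(3),"ylen",np.linalg.norm(Q[0]-Q[1]).round(3),"yaw",ang(Q[0]-Q[3]),ang(Q[1]-Q[2]),ang(Q[0]-Q[1])-90)
Q=np.array([A(u,.012) for u in [(258,25),(338,28),(333,118),(251,112)]]);print("dock",Q.mean(0),ang(Q[0]-Q[3]),ang(Q[1]-Q[2]),ang(Q[0]-Q[1])-90)
print("reader top",A((255,40),.162), "blue bar",A((322,282),.044),"white bar@.1",A((712,190),.1))
T=lambda t,P:np.array(tip_of(t,P)[0]["point"])
for t in("long_1","short_1","hinge","reader","dock_seat","white_leaf_bar","blue_leaf_bar","white_leaf_floor"):print(t,tri(T(t,p),T(t,q)))
save(q,"side1.png",(150,150,390,330),3.3)
```

```text
long (array([0.5721, 0.3897]), [(np.float64(0.0244), np.float64(-80.8)), (np.float64(0.0578), np.float64(-169.6))])
short (array([0.5642, 0.3012]), [(np.float64(0.0245), np.float64(-86.5)), (np.float64(0.0442), np.float64(-175.5))])
hinge [0.51773483 0.00123258] 0.21809947467066954 2.25
long rack [ 0.5747 -0.3708] xlen 0.121 0.121 ylen 0.14 yaw -0.84 -0.23 -0.3400000000000034
short rack [ 0.437  -0.3498] xlen 0.121 0.121 ylen 0.14 yaw 0.85 1.18 1.3199999999999932
dock [0.6773243  0.20919103] -4.03 -2.89 -2.530000000000001
reader top [0.67790406 0.21051669] blue bar [0.4797997  0.17684384] white bar@.1 [ 0.55796541 -0.16619826]
long_1 (array([0.5682, 0.3892, 0.0013]), np.float64(0.0047))
short_1 (array([0.7982, 0.2822, 0.0057]), np.float64(0.004))
hinge (array([ 0.5179, -0.004 ,  0.051 ]), np.float64(0.0033))
reader (array([0.6833, 0.2141, 0.0074]), np.float64(0.0026))
dock_seat (array([0.4632, 0.0879, 0.1517]), np.float64(0.187))
white_leaf_bar (array([ 0.5614, -0.1622,  0.0931]), np.float64(0.0041))
blue_leaf_bar (array([0.487 , 0.1774, 0.039 ]), np.float64(0.0008))
white_leaf_floor (array([ 0.5238, -0.0806,  0.05  ]), np.float64(0.0101))
```

View pics/side1.png

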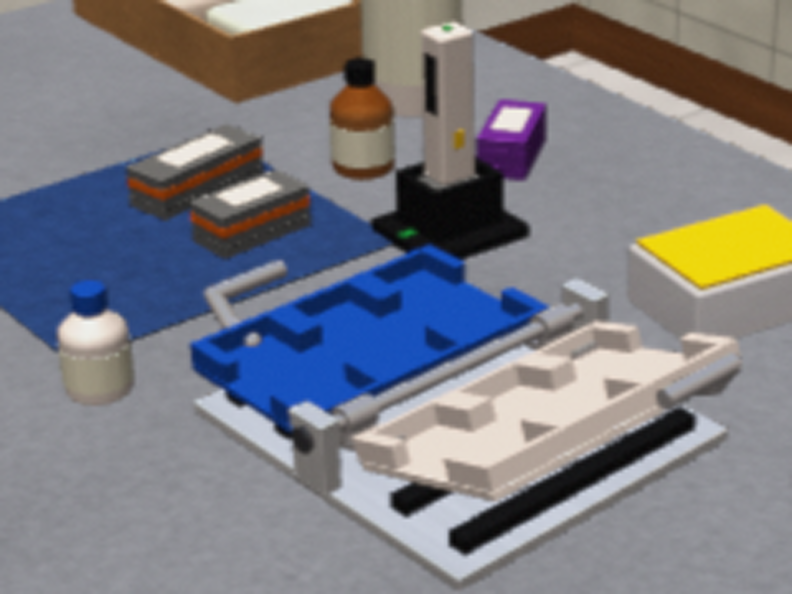

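>>> jog_arm(moves=[{"slide": [-340,28,60],"angular": [0,0,-36.1],"fingers": 0},{"slide": [-340,28,60],"angular": [0,0,-36.1],"fingers": 0},{"slide": [-340,28,60],"angular": [0,0,-36.1],"fingers": 0},{"slide": [-340,28,60],"angular": [0,0,-36.1],"fingers": 0},{"slide": [-340,28,60],"angular": [0,0,-36.1],"fingers": 0},{"slide": [-340,28,60],"angular": [0,0,-36.1],"fingers": 0},{"slide": [-340,28,60],"angular": [0,0,-36.1],"fingers": 0},{"slide": [-340,28,60],"angular": [0,0,-36.1],"fingers": 0},{"slide": [-340,28,101],"angular": [0,0,-36.1],"fingers": 0},{"slide": [-340,28,101],"angular": [0,0,-36.1],"fingers": 0}])

```text
clock: 3.38
tcp_pos: [0.5745, 0.386, 0.1049]
orientation: [-0.002, -0.083, 0.997, -0.001]
wrist_force: [-2.0, -0.3, -0.9]
finger_gap: 0.0855
grip_force: 0.0
```

>>> jog_arm(moves=[{"slide": [0,0,0],"fingers": 0},{"slide": [0,0,0],"fingers": 0},{"slide": [0,0,0],"fingers": 0}])

```text
schema error: expected keys fingers, slide, angular
```

Run:
```python
from h import *
print(get_state()["joint_pos"].round(2),rel((.5721,.3897,.020),99.8))
p=read_camera("top");save(p,"c.png",(110,160,420,330),2.5)
```

```text
[ 0.48  0.59  0.21  1.2  -0.    0.31] [array([ 1.4,  4.3, 84.9]), ('tool z turn deg', np.float64(-0.3))]
```

View pics/c.png

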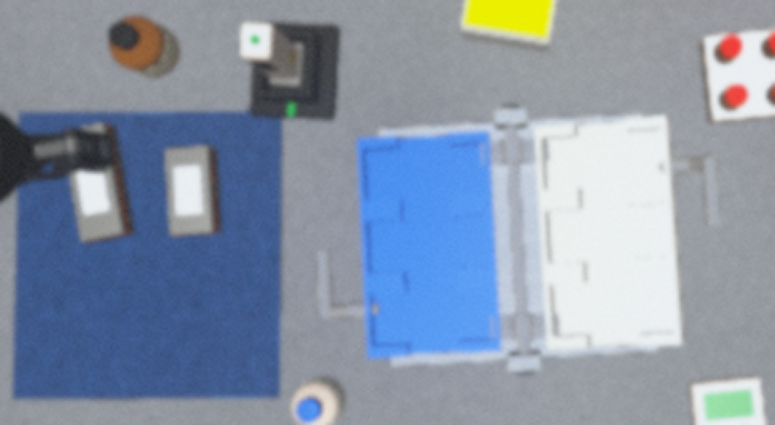

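Both packs are unmoved and the gripper is above the long one. Descend and grip.

>>> jog_arm(moves=[{"slide": [1.5,4,30],"angular": [0,0,-0.3],"fingers": 0},{"slide": [1.5,4,60],"angular": [0,0,-0.3],"fingers": 0},{"slide": [1.5,4,84],"angular": [0,0,-0.3],"fingers": 0},{"slide": [1.5,4,84],"angular": [0,0,-0.3],"fingers": 0},{"slide": [1.5,4,84],"angular": [0,0,-0.3],"fingers": 1},{"slide": [1.5,4,84],"angular": [0,0,-0.3],"fingers": 1},{"slide": [1.5,4,84],"angular": [0,0,-0.3],"fingers": 1},{"slide": [1.5,4,84],"angular": [0,0,-0.3],"fingers": 1},{"slide": [1.5,4,84],"angular": [0,0,-0.3],"fingers": 1},{"slide": [1.5,4,84],"angular": [0,0,-0.3],"fingers": 1}], squeeze=40)

```text
clock: 4.27
tcp_pos: [0.5707, 0.3936, 0.028]
orientation: [0.001, -0.088, 0.996, 0.0]
wrist_force: [-1.0, -0.1, -0.0]
finger_gap: 0.012
grip_force: 0.0
```

>>> jog_arm(moves=[{"slide": [0,0,0],"angular": [0,0,0],"fingers": 1},{"slide": [0,0,0],"angular": [0,0,0],"fingers": 1},{"slide": [0,0,-30],"angular": [0,0,0],"fingers": 1},{"slide": [0,0,-70],"angular": [0,0,0],"fingers": 1},{"slide": [0,0,-110],"angular": [0,0,0],"fingers": 1},{"slide": [0,0,-110],"angular": [0,0,0],"fingers": 1}])

```text
clock: 4.77
tcp_pos: [0.5742, 0.3953, 0.1464]
orientation: [0.006, -0.088, 0.996, 0.003]
wrist_force: [1.2, 0.4, 1.3]
finger_gap: 0.0
grip_force: 0.0
```

Run:
```python
from h import *
print(get_state()["joint_pos"].round(2),rel((.5794,.0838,.11),2.5),get_state()["tcp_pos"])
```

```text
[0.49 0.57 0.27 1.27 0.   0.31] [array([  49.7, -307.8,   34.4]), ('tool z turn deg', np.float64(-82.4))] [0.57417956 0.39534392 0.14641293]
```

Run:
```python
from h import *
p=read_camera("top");q=read_camera("side")
a=cv2.resize(p["color"][150:330,90:260],None,fx=2.2,fy=2.2);b=cv2.resize(q["color"][120:300,120:340],None,fx=2.,fy=2.2)
cv2.imwrite("pics/d.png",np.hstack([a,b])[:,:,::-1])
```

```text
(no output)
```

View pics/d.png

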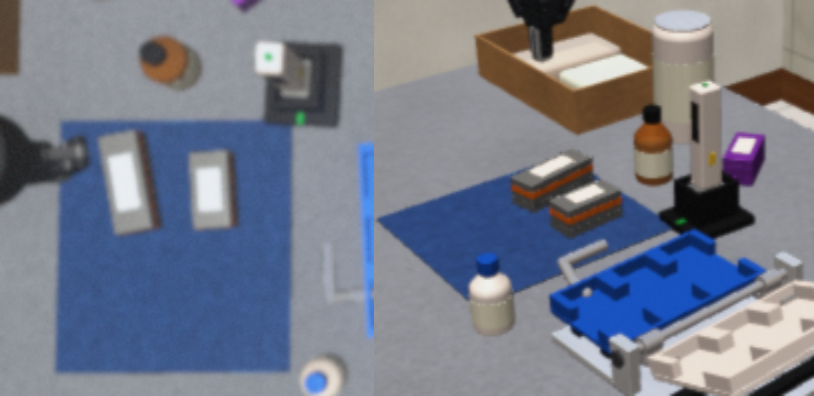

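Run:
```python
from h import *
s=get_state();print({k:np.round(v,3).tolist() for k,v in s.items()})
q=s["orientation"];r=R.from_quat([q[1],q[2],q[3],q[0]]);
P=read_camera("top"),read_camera("side")
ims=[]
for p,c in zip(P,((60,150,260,330),(150,60,350,240))):
    im=p["color"].copy()
    for d,col in((0.011,(255,0,0)),(-.05,(0,255,0)),(-.1,(255,255,0))):
        u=proj(p,s["tcp_pos"]+r.apply([0,0,d]));cv2.circle(im,tuple(int(v) for v in u),1,col,-1);print(u.round(1))
    x0,y0,x1,y1=c;ims.append(cv2.resize(im[y0:y1,x0:x1],None,fx=2,fy=2))
cv2.imwrite("pics/e.png",np.hstack(ims)[:,:,::-1])
```

```text
{'clock': 4.867, 'joint_pos': [0.488, 0.57, 0.266, 1.261, 0.0, 0.312], 'qvel': [-0.001, 0.04, -0.069, -0.017, -0.001, -0.0], 'tau': [0.064, -64.074, 31.442, 0.123, 0.003, -0.0], 'tcp_pos': [0.572, 0.394, 0.14], 'orientation': [0.003, -0.088, 0.996, 0.001], 'wrist_force': [-0.167, -1.095, -0.971], 'ft_torque': [-0.026, -0.043, 0.009], 'grip_force': 0.0, 'finger_gap': 0.0}
[126.7 229.8]
[113.  227.9]
[100.3 226.2]
[204.2 160. ]
[202.  136.1]
[200.1 115.6]
```

View pics/e.png

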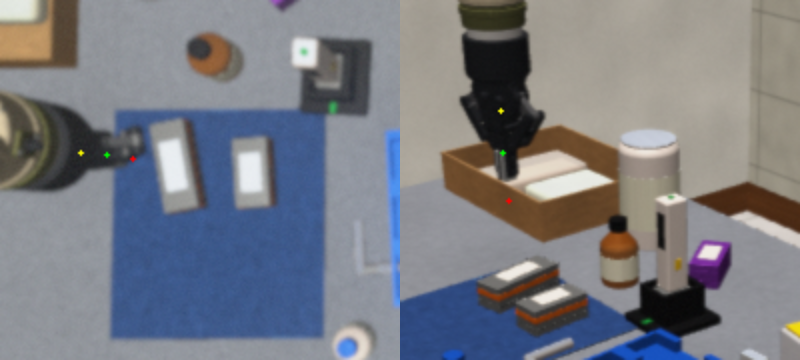

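```bash
cat >> h.py <<'E'
def tri(p,u,q,v):
    o1,d1=ray(p,u);o2,d2=ray(q,v);d1/=np.linalg.norm(d1);d2/=np.linalg.norm(d2)
    t=np.linalg.lstsq(np.stack([d1,-d2],1),o2-o1,rcond=None)[0];a=o1+t[0]*d1;b=o2+t[1]*d2
    return ((a+b)/2).round(4),np.linalg.norm(a-b).round(4)
E
python3 - <<'E'
from h import *
s=get_state();print(s["tcp_pos"],s["joint_pos"].round(3))
p=read_camera("top");q=read_camera("side")
print(tri(p,(130,221),q,(206,149)))
ims=[cv2.resize(p["color"][195:245,75:150],None,fx=5,fy=5,interpolation=2),cv2.resize(q["color"][85:160,165:245],None,fx=5,fy=5,interpolation=2)]
c=np.zeros((375,800,3),np.uint8);c[:250,:375]=ims[0];c[:375,380:780]=ims[1];cv2.imwrite("pics/f.png",c[:,:,::-1])
E
```

```text
[0.56974869 0.39291412 0.13594002] [0.488 0.573 0.261 1.26  0.    0.312]
(array([0.581 , 0.3801, 0.1579]), np.float64(0.0166))
```

View pics/f.png

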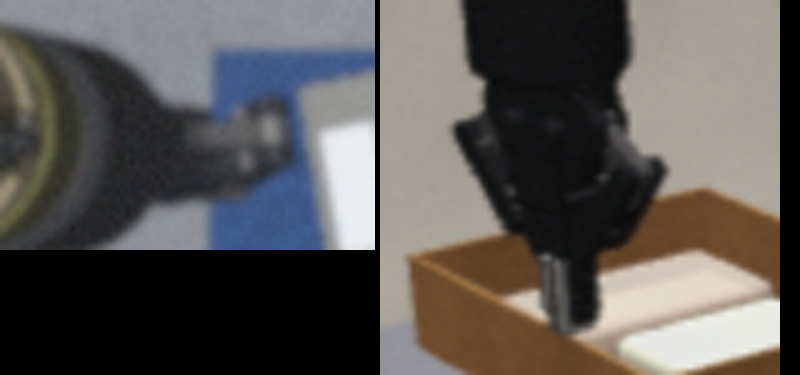

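Run:
```python
from h import *
p=read_camera("top");q=read_camera("side")
print("reader top",tri(p,(211.7,175.7),q,(285.5,158.5)))
print("init tip side",proj(q,(.255,.515,.200)),proj(q,(.255,.515,.211)),"top",proj(p,(.255,.515,.2)))
print("post far",tri(p,(314.1,206.5),q,(150+585/3.3,150+288/3.3)),"post near",tri(p,(318.5,304.5),q,(150+313/3.3,150+412/3.3)))
print("rack1 tl corner",tri(p,(446.1,203.9),q,(446,321)))
print("short panel",tri(p,(184.8,236.4),q,(150+251/3.3,150+190/3.3)),"long",tri(p,(147.6,232.8),q,(150+195/3.3,150+150/3.3)))
print("mat near-right corner",tri(p,(221.6,318.8),q,(150+58/3.3,150+343/3.3)))
```

```text
reader top (array([0.679 , 0.2101, 0.161 ]), np.float64(0.0022))
init tip side [ 48.78035943 147.4487875 ] [ 47.71181517 142.68985243] top [ 41.752037   397.02243763]
post far (array([0.6275, 0.0049, 0.0572]), np.float64(0.0019)) post near (array([ 0.4094, -0.0037,  0.0562]), np.float64(0.0021))
rack1 tl corner (array([ 0.6379, -0.3057,  0.0105]), np.float64(0.0036))
short panel (array([0.564 , 0.2998, 0.0374]), np.float64(0.0042)) long (array([0.5717, 0.386 , 0.0367]), np.float64(0.0014))
mat near-right corner (array([0.3695, 0.2227, 0.0148]), np.float64(0.0076))
```

>>> jog_arm(moves=[{"slide": [0,0,0],"angular": [0,0,0],"fingers": 0},{"slide": [0,0,0],"angular": [0,0,0],"fingers": 0},{"slide": [0,0,0],"angular": [0,0,0],"fingers": 0},{"slide": [0,0,0],"angular": [0,0,0],"fingers": 0},{"slide": [0,0,0],"angular": [0,0,0],"fingers": 0}])

```text
clock: 5.58
tcp_pos: [0.5702, 0.3932, 0.1367]
orientation: [0.0, -0.088, 0.996, 0.0]
wrist_force: [0.3, 0.1, 0.6]
finger_gap: 0.0602
grip_force: 0.0
```

Run:
```python
from h import *
p=read_camera("top");q=read_camera("side")
s=get_state();print(s["tcp_pos"],s["finger_gap"],s["qvel"].round(3))
t=s["tcp_pos"];print(proj(p,t),proj(q,t))
ims=[cv2.resize(p["color"][195:245,75:150],None,fx=5,fy=5,interpolation=2),cv2.resize(q["color"][85:170,165:245],None,fx=5,fy=5,interpolation=2)]
c=np.zeros((425,800,3),np.uint8);c[:250,:375]=ims[0];c[:425,380:780]=ims[1];cv2.imwrite("pics/g.png",c[:,:,::-1])
```

```text
[0.57019803 0.39324231 0.13678087] 0.07447865162728884 [-0.     0.    -0.001  0.002  0.    -0.001]
[125.38966666 230.41295833] [203.47562988 157.18653646]
```

View pics/g.png

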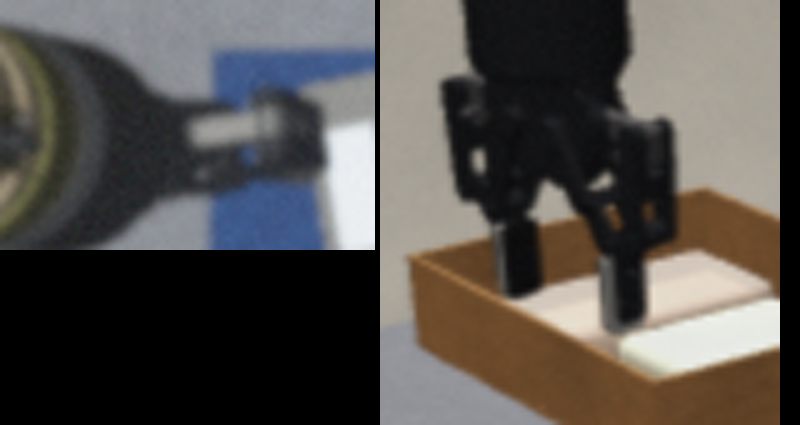

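The picture shows the fingertips at about side px (192,144) and (213,151), while the TCP projects to (203,157). So the real fingers sit some 25 mm higher than reported, and maybe +x as well. Static points (posts, reader top) triangulate correctly, so I'll quantify the tool bias.

Run:
```python
from h import *
p=read_camera("top");q=read_camera("side")
s=get_state();t=s["tcp_pos"];print(t)
for u,v in(((130,223),(203,150)),((131,225),(203,150)),((130,221),(203,149))):print(tri(p,u,q,v))
# right open finger: tip bottom
print("right finger",tri(p,(138,223),q,(213.4,150.6)))
print(at_z(p,(130,224),.15))
# predicted for bias hypotheses
for b in((0,0,0),(0,0,.025),(.015,0,.025)):
    x=np.array([.5697,.3929,.125])+b;print(b,proj(p,x).round(1),proj(q,x).round(1))
```

```text
[0.57017098 0.39323188 0.13679975]
(array([0.5756, 0.382 , 0.1559]), np.float64(0.0202))
(array([0.5723, 0.3784, 0.1578]), np.float64(0.018))
(array([0.5781, 0.3824, 0.1576]), np.float64(0.0237))
right finger (array([0.5816, 0.3592, 0.1604]), np.float64(0.0043))
[0.58229814 0.3783296  0.15      ]
(0, 0, 0) [128. 231.] [203.8 161.8]
(0, 0, 0.025) [122.7 230.2] [202.9 152.1]
(0.015, 0, 0.025) [122.8 222.9] [208.2 150.8]
```

Run:
```python
from h import *
print(rel((.567,.388,.005),99.8))
```

```text
[array([  4.1,  -4.6, 131.8]), ('tool z turn deg', np.float64(0.3))]
```

>>> jog_arm(moves=[{"slide": [4,-5,35],"angular": [0,0,0],"fingers": 0},{"slide": [4,-5,70],"angular": [0,0,0],"fingers": 0},{"slide": [4,-5,100],"angular": [0,0,0],"fingers": 0},{"slide": [4,-5,115],"angular": [0,0,0],"fingers": 0},{"slide": [4,-5,123],"angular": [0,0,0],"fingers": 0},{"slide": [4,-5,128],"angular": [0,0,0],"fingers": 0},{"slide": [4,-5,132],"angular": [0,0,0],"fingers": 0},{"slide": [4,-5,132],"angular": [0,0,0],"fingers": 0},{"slide": [4,-5,132],"angular": [0,0,0],"fingers": 0},{"slide": [4,-5,132],"angular": [0,0,0],"fingers": 0}])

```text
clock: 6.62
tcp_pos: [0.5681, 0.3882, 0.0063]
orientation: [0.001, -0.088, 0.996, 0.001]
wrist_force: [0.4, 0.2, 0.4]
finger_gap: 0.0854
grip_force: 0.0
```

>>> jog_arm(moves=[{"slide": [0,0,0],"angular": [0,0,0],"fingers": 0},{"slide": [0,0,0],"angular": [0,0,0],"fingers": 1},{"slide": [0,0,0],"angular": [0,0,0],"fingers": 1},{"slide": [0,0,0],"angular": [0,0,0],"fingers": 1},{"slide": [0,0,0],"angular": [0,0,0],"fingers": 1},{"slide": [0,0,0],"angular": [0,0,0],"fingers": 1},{"slide": [0,0,0],"angular": [0,0,0],"fingers": 1},{"slide": [0,0,0],"angular": [0,0,0],"fingers": 1}], squeeze=40)

```text
clock: 7.28
tcp_pos: [0.5674, 0.3878, 0.0052]
orientation: [0.0, -0.088, 0.996, 0.0]
wrist_force: [-0.2, -0.4, 3.0]
finger_gap: 0.0391
grip_force: 41.8
```

>>> jog_arm(moves=[{"slide": [0,0,0],"angular": [0,0,0],"fingers": 0.3},{"slide": [0,0,0],"angular": [0,0,0],"fingers": 0.3},{"slide": [0,0,0],"angular": [0,0,0],"fingers": 0.3},{"slide": [0,0,0],"angular": [0,0,0],"fingers": 0.3},{"slide": [0,0,-30],"angular": [0,0,0],"fingers": 0.3},{"slide": [0,0,-70],"angular": [0,0,0],"fingers": 0.3},{"slide": [0,0,-110],"angular": [0,0,0],"fingers": 0.3},{"slide": [0,0,-150],"angular": [0,0,0],"fingers": 0.3},{"slide": [0,0,-150],"angular": [0,0,0],"fingers": 0.3},{"slide": [0,0,-150],"angular": [0,0,0],"fingers": 0.3}])

```text
clock: 8.12
tcp_pos: [0.5691, 0.3887, 0.1586]
orientation: [0.003, -0.088, 0.996, 0.001]
wrist_force: [0.3, 0.0, -0.7]
finger_gap: 0.0601
grip_force: 0.0
```

```bash
cat >> h.py <<'E'
def panel(p,box,z,lo=205):
    V=cv2.cvtColor(p["color"],cv2.COLOR_RGB2HSV)[...,2];x0,y0,x1,y1=box;m=np.zeros(V.shape,np.uint8);m[y0:y1,x0:x1]=(V[y0:y1,x0:x1]>lo)
    r=cv2.minAreaRect(max(cv2.findContours(m,0,2)[0],key=cv2.contourArea))
    Q=np.array([at_z(p,u,z)[:2] for u in cv2.boxPoints(r)]);return Q.mean(0).round(4),[(np.linalg.norm(Q[i+1]-Q[i]).round(4),np.degrees(np.arctan2(*(Q[i+1]-Q[i])[::-1])).round(1)) for i in(0,1)]
E
python3 - <<'E'
from h import *
for i in range(2):
    p=read_camera("top");print("long",panel(p,(128,206,172,300),.037),"short",panel(p,(172,212,206,300),.037))
print(get_state()["tcp_pos"],rel((.567,.388,-.001),99.8))
E
```

```text
long (array([0.5725, 0.3894]), [(np.float64(0.0244), np.float64(-80.8)), (np.float64(0.0578), np.float64(-169.6))]) short (array([0.5644, 0.3008]), [(np.float64(0.0229), np.float64(-90.3)), (np.float64(0.0434), np.float64(-179.3))])
long (array([0.5725, 0.3896]), [(np.float64(0.0243), np.float64(-80.3)), (np.float64(0.0578), np.float64(-169.0))]) short (array([0.5644, 0.3019]), [(np.float64(0.0252), np.float64(-90.3)), (np.float64(0.0434), np.float64(-179.3))])
[0.56671479 0.38738291 0.15395673] [array([ -0.5,   0.6, 155. ]), ('tool z turn deg', np.float64(0.3))]
```

>>> jog_arm(moves=[{"slide": [-3,0,40],"angular": [0,0,0],"fingers": 0.2},{"slide": [-3,0,80],"angular": [0,0,0],"fingers": 0.2},{"slide": [-3,0,120],"angular": [0,0,0],"fingers": 0.2},{"slide": [-3,0,140],"angular": [0,0,0],"fingers": 0.2},{"slide": [-3,0,148],"angular": [0,0,0],"fingers": 0.2},{"slide": [-3,0,155],"angular": [0,0,0],"fingers": 0.2},{"slide": [-3,0,155],"angular": [0,0,0],"fingers": 0.2},{"slide": [-3,0,155],"angular": [0,0,0],"fingers": 0.2},{"slide": [-3,0,155],"angular": [0,0,0],"fingers": 1},{"slide": [-3,0,155],"angular": [0,0,0],"fingers": 1}], squeeze=40)

```text
clock: 9.05
tcp_pos: [0.5714, 0.3889, 0.0019]
orientation: [0.002, -0.088, 0.996, 0.001]
wrist_force: [0.1, 0.5, -0.5]
finger_gap: 0.0451
grip_force: 0.0
```

>>> jog_arm(moves=[{"slide": [0,0,0],"angular": [0,0,0],"fingers": 1},{"slide": [0,0,0],"angular": [0,0,0],"fingers": 1},{"slide": [0,0,0],"angular": [0,0,0],"fingers": 1},{"slide": [0,0,-30],"angular": [0,0,0],"fingers": 1},{"slide": [0,0,-60],"angular": [0,0,0],"fingers": 1},{"slide": [0,0,-95],"angular": [0,0,0],"fingers": 1},{"slide": [0,0,-95],"angular": [0,0,0],"fingers": 1},{"slide": [0,0,-95],"angular": [0,0,0],"fingers": 1}])

```text
clock: 9.72
tcp_pos: [0.572, 0.3892, 0.0982]
orientation: [0.003, -0.088, 0.996, 0.001]
wrist_force: [1.2, -0.5, -1.2]
finger_gap: 0.0395
grip_force: 41.3
```

Run:
```python
from h import *
print(get_state()["tcp_pos"],rel((.5794,.0838,.095),2.5))
```

```text
[0.57201843 0.38918774 0.09824615] [array([  46.1, -302. ,    2.4]), ('tool z turn deg', np.float64(-82.4))]
```

>>> jog_arm(moves=[{"slide": [46,-302,0],"angular": [0,0,-82.4],"fingers": 1},{"slide": [46,-302,0],"angular": [0,0,-82.4],"fingers": 1},{"slide": [46,-302,0],"angular": [0,0,-82.4],"fingers": 1},{"slide": [46,-302,0],"angular": [0,0,-82.4],"fingers": 1},{"slide": [46,-302,0],"angular": [0,0,-82.4],"fingers": 1},{"slide": [46,-302,0],"angular": [0,0,-82.4],"fingers": 1},{"slide": [46,-302,0],"angular": [0,0,-82.4],"fingers": 1},{"slide": [46,-302,0],"angular": [0,0,-82.4],"fingers": 1},{"slide": [46,-302,0],"angular": [0,0,-82.4],"fingers": 1},{"slide": [46,-302,0],"angular": [0,0,-82.4],"fingers": 1}])

```text
clock: 10.55
tcp_pos: [0.5763, 0.0805, 0.0931]
orientation: [-0.001, -0.643, 0.765, 0.001]
wrist_force: [-0.3, 0.5, -1.5]
finger_gap: 0.039
grip_force: 41.2
```

>>> jog_arm(moves=[{"slide": [0,0,0],"angular": [0,0,-10],"fingers": 1},{"slide": [0,0,0],"angular": [0,0,-10],"fingers": 1},{"slide": [0,0,0],"angular": [0,0,-10],"fingers": 1},{"slide": [0,0,0],"angular": [0,0,-10],"fingers": 1},{"slide": [0,0,0],"angular": [0,0,-10],"fingers": 1}])

```text
clock: 10.97
tcp_pos: [0.5768, 0.0828, 0.0939]
orientation: [-0.0, -0.706, 0.708, 0.001]
wrist_force: [-0.3, -0.7, -1.5]
finger_gap: 0.0392
grip_force: 41.2
```

Run:
```python
from h import *
print(get_state()["tcp_pos"],get_state()["joint_pos"].round(2),rel((.5794,.0838,.022),2.5))
p=read_camera("top");q=read_camera("side")
zt=get_state()["tcp_pos"][2]+.038
a=cv2.resize(p["color"][190:280,230:350],None,fx=3.3,fy=3.3,interpolation=2);b=cv2.resize(q["color"][170:290,200:320],None,fx=3.3,fy=3.3,interpolation=2)
c=np.zeros((396,800,3),np.uint8);c[:a.shape[0],:396]=a;c[:396,400:796]=b;cv2.imwrite("pics/h.png",c[:,:,::-1])
```

```text
[0.57682024 0.08279146 0.0938664 ] [ 0.    0.39 -0.14  1.04  0.   -1.56] [array([-1. , -2.7, 71.9]), ('tool z turn deg', np.float64(-2.6))]
```

View pics/h.png

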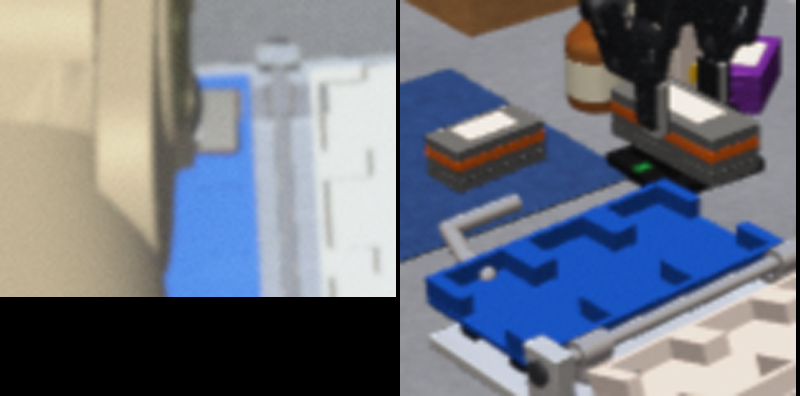

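The pack is held over the far blue bay. Its right end is visible in the top view at about px (302,226), and the side view shows it level. I'll convert that and correct.

Run:
```python
from h import *
p=read_camera("top");im=p["color"].astype(int)
z=.131
a=at_z(p,(230+240/3.3-.3,190+88/3.3-.3),z);b=at_z(p,(230+236/3.3-.3,190+152/3.3-.3),z);print(a,b,np.linalg.norm(a-b),np.degrees(np.arctan2(*(a-b)[1::-1])))
# subpixel: print a row & column profile
for r in(222,226,230,234):print(r,im[r,294:310].sum(1)//3, (im[r,294:310,2]-im[r,294:310,0]))
for c in(293,297,300):print(c,im[212:242,c,2]-im[212:242,c,0])
print(get_state()["tcp_pos"])
print(proj(p,(.5794,.0838-.052,z)))
```

```text
[0.59759892 0.02921538 0.131     ] [0.55738439 0.03186555 0.131     ] 0.040301756775938155 -3.770391371398979
222 [163 165 167 165 167 164 159 140 140 153 157 161 162 168 167 168] [ -6  -6  -3  -5  -4  -5  -7  -9  24  74 113 101  53  26  16  14]
226 [170 169 167 168 171 167 160 144 141 147 157 163 176 182 188 187] [ -5  -5  -6  -6  -4  -7  -7   0  53 106 128 113  66  32  21  20]
230 [167 173 169 169 172 171 162 140 135 146 156 162 175 184 194 198] [ -5  -3  -5  -5  -5  -1  -2  21  77 129 140 123  77  38  24  22]
234 [159 157 157 156 161 157 154 140 131 147 155 161 169 186 192 195] [ -2  -3  -2  -3   0  -2  -1   8  63 121 141 126  90  48  26  21]
293 [ 54  94 127 129  80  26  -1  -3  -4  -3  -4  -6  -6  -7  -4  -6  -7  -5
  -6  -4  -3  -1  -4  20  82 132 146 148 149 149]
297 [ 61 100 132 127  80  22   0  -6  -6  -5  -5  -4  -3  -6  -6  -4  -4  -5
  -5  -6  -4  -5  -3  25  89 136 144 151 146 147]
300 [ 68 112 137 127  82  25   0  -8  -8  -7  -7  -9  -7  -8  -7  -6  -3  -2
  -2  -1  -1  -3  -1  25  89 136 146 148 146 149]
[0.57727408 0.08284443 0.09442132]
[301.21011483 225.1339326 ]
```

>>> jog_arm(moves=[{"slide": [1,-1,25],"angular": [0,0,-2.6],"fingers": 1},{"slide": [1,-1,40],"angular": [0,0,-2.6],"fingers": 1},{"slide": [1,-1,50],"angular": [0,0,-2.6],"fingers": 1},{"slide": [1,-1,56],"angular": [0,0,-2.6],"fingers": 1},{"slide": [1,-1,60],"angular": [0,0,-2.6],"fingers": 1},{"slide": [1,-1,64],"angular": [0,0,-2.6],"fingers": 1},{"slide": [1,-1,67],"angular": [0,0,-2.6],"fingers": 1},{"slide": [1,-1,70],"angular": [0,0,-2.6],"fingers": 1},{"slide": [1,-1,70],"angular": [0,0,-2.6],"fingers": 1},{"slide": [1,-1,70],"angular": [0,0,-2.6],"fingers": 1}])

```text
clock: 11.95
tcp_pos: [0.5789, 0.0818, 0.0251]
orientation: [-0.0, 0.723, -0.691, 0.0]
wrist_force: [0.6, 1.0, -1.8]
finger_gap: 0.0392
grip_force: 41.3
```

Run:
```python
from h import *
s=get_state();print(s["tcp_pos"],s["wrist_force"],s["ft_torque"],s["finger_gap"])
p=read_camera("top");im=p["color"].astype(int)
for c in(297,300):print(c,im[212:246,c,2]-im[212:246,c,0])
for r in(226,):print(r,im[r,292:312,2]-im[r,292:312,0],im[r,292:312].sum(1)//3)
```

```text
[0.57889798 0.0817601  0.02513626] [ 0.60251334  0.98278925 -1.8474466 ] [ 0.08576349 -0.01587984 -0.02339717] 0.03915326446010152
297 [ 61 102 134 145 135  83  27  -1  -5  -7  -5  -4  -5  -7  -6  -4  -5  -7
  -4  -5  -6  -2  -4  16  77 130 147 148 146 148 148 148 145 143]
300 [ 68 110 138 143 122  70  19   2  -4  -4  -7  -6  -5  -4  -7  -4  -4  -7
  -3  -5  -4  -5   1  27  92 137 147 148 146 146 148 146 145 146]
226 [ -4  -5  -6  -5  -5  -6  -5  -5  -7  -5   6  47 110 107  64  32  22  22
  21  16] [ 78 108 144 165 172 171 171 170 171 169 153 143 147 163 176 187 193 193
 188 186]
```

>>> jog_arm(moves=[{"slide": [0,0,2],"angular": [0,0,0],"fingers": 1},{"slide": [0,0,3],"angular": [0,0,0],"fingers": 1},{"slide": [0,0,3],"angular": [0,0,0],"fingers": 0.3},{"slide": [0,0,3],"angular": [0,0,0],"fingers": 0.3},{"slide": [0,0,3],"angular": [0,0,0],"fingers": 0.3},{"slide": [0,0,-30],"angular": [0,0,0],"fingers": 0.3},{"slide": [0,0,-70],"angular": [0,0,0],"fingers": 0.3},{"slide": [0,0,-110],"angular": [0,0,0],"fingers": 0.3},{"slide": [0,0,-110],"angular": [0,0,0],"fingers": 0.3}])

```text
clock: 12.75
tcp_pos: [0.5833, 0.0818, 0.1428]
orientation: [-0.004, 0.723, -0.691, 0.004]
wrist_force: [1.7, 0.1, 0.7]
finger_gap: 0.06
grip_force: 0.0
```

Run:
```python
from h import *
s=get_state();print(s["tcp_pos"])
p=read_camera("top");print("short",panel(p,(172,206,212,300),.037),"long",panel(p,(265,195,305,250),.06))
print(rel((.563,.300,.11),93))
```

```text
[0.58325763 0.08184272 0.14280254]
short (array([0.5749, 0.3158]), [(np.float64(0.0298), np.float64(-90.3)), (np.float64(0.0778), np.float64(-179.2))]) long (array([0.5462, 0.054 ]), [(np.float64(0.0513), np.float64(-90.3)), (np.float64(0.029), np.float64(179.8))])
[array([-218.9,    9.7,   29.4]), ('tool z turn deg', np.float64(89.6))]
```

>>> jog_arm(moves=[{"slide": [-219,10,0],"angular": [0,0,89.6],"fingers": 0},{"slide": [-219,10,0],"angular": [0,0,89.6],"fingers": 0},{"slide": [-219,10,0],"angular": [0,0,89.6],"fingers": 0},{"slide": [-219,10,0],"angular": [0,0,89.6],"fingers": 0},{"slide": [-219,10,0],"angular": [0,0,89.6],"fingers": 0},{"slide": [-219,10,0],"angular": [0,0,89.6],"fingers": 0},{"slide": [-219,10,0],"angular": [0,0,89.6],"fingers": 0},{"slide": [-219,10,0],"angular": [0,0,89.6],"fingers": 0},{"slide": [-219,10,0],"angular": [0,0,89.6],"fingers": 0},{"slide": [-219,10,0],"angular": [0,0,89.6],"fingers": 0}])

```text
clock: 13.63
tcp_pos: [0.5578, 0.3003, 0.1328]
orientation: [-0.001, -0.197, 0.98, -0.0]
wrist_force: [-0.5, 0.0, -0.3]
finger_gap: 0.0855
grip_force: 0.0
```

>>> jog_arm(moves=[{"slide": [0,0,0],"angular": [0,0,18],"fingers": 0},{"slide": [0,0,0],"angular": [0,0,18],"fingers": 0},{"slide": [0,0,0],"angular": [0,0,18],"fingers": 0},{"slide": [0,0,0],"angular": [0,0,18],"fingers": 0}])

```text
clock: 13.97
tcp_pos: [0.5581, 0.2998, 0.133]
orientation: [-0.001, -0.043, 0.999, -0.0]
wrist_force: [-0.4, -0.8, 0.7]
finger_gap: 0.0852
grip_force: 0.0
```

Run:
```python
from h import *
s=get_state();print(s["tcp_pos"])
p=read_camera("top");print("short",panel(p,(172,206,212,300),.037),"long",panel(p,(265,195,305,250),.06))
q=read_camera("side")
for P in(p,q):print([(np.round(d["point"]).tolist(),round(d["p"],2)) for t in("short_1","long_1") for d in tip_of(t,P)])
print(rel((.564,.300,-.001),93))
```

```text
[0.55806994 0.29980825 0.13303599]
short (array([0.5496, 0.3006]), [(np.float64(0.0228), np.float64(-90.3)), (np.float64(0.0137), np.float64(-179.3))]) long (array([0.5474, 0.0718]), [(np.float64(0.0869), np.float64(-90.3)), (np.float64(0.0312), np.float64(179.8))])
[([187.0, 235.0], 0.63), ([197.0, 136.0], 0.56), ([283.0, 233.0], 0.91), ([351.0, 251.0], 0.57)]
[([305.0, 199.0], 0.78), ([287.0, 245.0], 0.79), ([453.0, 356.0], 0.24)]
[array([ -5.4,  -0.5, 135.4]), ('tool z turn deg', np.float64(2.1))]
```

>>> jog_arm(moves=[{"slide": [-6,0,40],"angular": [0,0,1.5],"fingers": 0},{"slide": [-6,0,80],"angular": [0,0,1.5],"fingers": 0},{"slide": [-6,0,110],"angular": [0,0,1.5],"fingers": 0},{"slide": [-6,0,125],"angular": [0,0,1.5],"fingers": 0},{"slide": [-6,0,134],"angular": [0,0,1.5],"fingers": 0},{"slide": [-6,0,134],"angular": [0,0,1.5],"fingers": 0},{"slide": [-6,0,134],"angular": [0,0,1.5],"fingers": 0},{"slide": [-6,0,134],"angular": [0,0,1.5],"fingers": 1},{"slide": [-6,0,134],"angular": [0,0,1.5],"fingers": 1},{"slide": [-6,0,134],"angular": [0,0,1.5],"fingers": 1}])

```text
clock: 15.1
tcp_pos: [0.5659, 0.3011, 0.0024]
orientation: [0.001, -0.031, 1.0, 0.001]
wrist_force: [-0.4, -0.6, 0.0]
finger_gap: 0.0513
grip_force: 0.0
```

>>> jog_arm(moves=[{"slide": [0,0,0],"angular": [0,0,0],"fingers": 1},{"slide": [0,0,0],"angular": [0,0,0],"fingers": 1},{"slide": [0,0,0],"angular": [0,0,0],"fingers": 1},{"slide": [0,0,-30],"angular": [0,0,0],"fingers": 1},{"slide": [0,0,-60],"angular": [0,0,0],"fingers": 1},{"slide": [0,0,-95],"angular": [0,0,0],"fingers": 1},{"slide": [0,0,-95],"angular": [0,0,0],"fingers": 1},{"slide": [0,0,-95],"angular": [0,0,0],"fingers": 1}])

```text
clock: 15.77
tcp_pos: [0.5666, 0.3013, 0.0985]
orientation: [0.003, -0.031, 1.0, 0.001]
wrist_force: [-1.1, 0.2, -1.7]
finger_gap: 0.0387
grip_force: 41.4
```

Run:
```python
from h import *
s=get_state();print(s["tcp_pos"],s["joint_pos"].round(2))
p=read_camera("top");print([(np.round(d["point"]).tolist(),round(d["p"],2)) for d in tip_of("long_1",p)])
print(rel((.447,.0758,.098),182.5))
```

```text
[0.56656618 0.30132728 0.09848759] [0.36 0.49 0.03 1.1  0.   0.3 ]
[([282.0, 232.0], 0.81)]
[array([ 130.6, -217. ,   -2.8]), ('tool z turn deg', np.float64(-89.0))]
```

>>> jog_arm(moves=[{"slide": [131,-217,0],"angular": [0,0,-89],"fingers": 1},{"slide": [131,-217,0],"angular": [0,0,-89],"fingers": 1},{"slide": [131,-217,0],"angular": [0,0,-89],"fingers": 1},{"slide": [131,-217,0],"angular": [0,0,-89],"fingers": 1},{"slide": [131,-217,0],"angular": [0,0,-89],"fingers": 1},{"slide": [131,-217,0],"angular": [0,0,-89],"fingers": 1},{"slide": [131,-217,0],"angular": [0,0,-89],"fingers": 1},{"slide": [131,-217,0],"angular": [0,0,-89],"fingers": 1},{"slide": [131,-217,0],"angular": [0,0,-89],"fingers": 1},{"slide": [131,-217,0],"angular": [0,0,-89],"fingers": 1}])

```text
clock: 16.7
tcp_pos: [0.4454, 0.0754, 0.0941]
orientation: [-0.001, -0.603, 0.798, 0.001]
wrist_force: [-0.7, 0.6, -0.8]
finger_gap: 0.0389
grip_force: 41.3
```

>>> jog_arm(moves=[{"slide": [0,0,0],"angular": [0,0,-18],"fingers": 1},{"slide": [0,0,0],"angular": [0,0,-18],"fingers": 1},{"slide": [0,0,0],"angular": [0,0,-18],"fingers": 1},{"slide": [0,0,0],"angular": [0,0,-18],"fingers": 1},{"slide": [0,0,0],"angular": [0,0,-18],"fingers": 1}])

```text
clock: 17.12
tcp_pos: [0.446, 0.076, 0.0944]
orientation: [0.001, 0.718, -0.697, -0.001]
wrist_force: [-0.3, 0.2, -0.4]
finger_gap: 0.0388
grip_force: 41.3
```

Run:
```python
from h import *
s=get_state();print(s["tcp_pos"],s["joint_pos"].round(2))
print(rel((.4466,.0758,.024),182.5))
p=read_camera("top");im=p["color"].astype(int)
t=s["tcp_pos"];z=t[2]+.037
u=proj(p,(t[0],t[1]+.0017-.04,z));print(u)
c=int(round(u[0]))-4;r=int(round(u[1]))
print(im[r-16:r+17,c,2]-im[r-16:r+17,c,0]);print(im[r,c-6:c+16,2]-im[r,c-6:c+16,0],im[r,c-6:c+16].sum(1)//3)
```

```text
[0.44597624 0.07596355 0.09436814] [-0.01  0.15 -0.46  0.96  0.   -1.61]
[array([ 0.2, -0.8, 70.4]), ('tool z turn deg', np.float64(-0.8))]
[298.56682306 290.06364504]
[147 145 144 142 110  54   9  -2  -3  -5  -4  -3  -4  -2  -1  -2  -4  -2
  -3  -1   0  -1   1   3  29  70  77  51  31  22  16  13   7]
[ -9  -5  -2   3   4   1  -4  -4  -4  -4   0  16  72 129 146 144 123  95
 101 115  97  51] [ 93  79  78  72  78 111 150 174 181 182 174 147 136 153 160 164 170 172
 172 169 169 174]
```

>>> jog_arm(moves=[{"slide": [-2,2,25],"angular": [0,0,-0.8],"fingers": 1},{"slide": [-2,2,40],"angular": [0,0,-0.8],"fingers": 1},{"slide": [-2,2,50],"angular": [0,0,-0.8],"fingers": 1},{"slide": [-2,2,56],"angular": [0,0,-0.8],"fingers": 1},{"slide": [-2,2,60],"angular": [0,0,-0.8],"fingers": 1},{"slide": [-2,2,63],"angular": [0,0,-0.8],"fingers": 1},{"slide": [-2,2,66],"angular": [0,0,-0.8],"fingers": 1},{"slide": [-2,2,69],"angular": [0,0,-0.8],"fingers": 1},{"slide": [-2,2,69],"angular": [0,0,-0.8],"fingers": 1},{"slide": [-2,2,69],"angular": [0,0,-0.8],"fingers": 1}])

```text
clock: 18.0
tcp_pos: [0.4454, 0.0779, 0.0269]
orientation: [-0.0, 0.723, -0.691, 0.0]
wrist_force: [0.4, -0.1, -0.6]
finger_gap: 0.039
grip_force: 41.3
```

>>> jog_arm(moves=[{"slide": [0,0,1],"angular": [0,0,0],"fingers": 1},{"slide": [0,0,2],"angular": [0,0,0],"fingers": 1},{"slide": [0,0,2],"angular": [0,0,0],"fingers": 1}])

```text
clock: 18.25
tcp_pos: [0.4456, 0.0779, 0.0251]
orientation: [-0.0, 0.723, -0.691, 0.0]
wrist_force: [-1.7, 0.3, 1.1]
finger_gap: 0.0389
grip_force: 41.5
```

>>> jog_arm(moves=[{"slide": [0,0,1],"angular": [0,0,0],"fingers": 1},{"slide": [0,0,2],"angular": [0,0,0],"fingers": 1},{"slide": [0,0,2],"angular": [0,0,0],"fingers": 1}])

```text
clock: 18.5
tcp_pos: [0.4457, 0.0779, 0.0249]
orientation: [-0.001, 0.723, -0.691, 0.001]
wrist_force: [-6.3, -0.7, 20.5]
finger_gap: 0.039
grip_force: 43.9
```

Run:
```python
from h import *
s=get_state();print(s["tcp_pos"],s["wrist_force"],s["ft_torque"])
p=read_camera("top");q=read_camera("side")
a=cv2.resize(p["color"][200:320,230:350],None,fx=3.3,fy=3.3,interpolation=2);b=cv2.resize(q["color"][190:290,200:300],None,fx=4,fy=4,interpolation=2)
c=np.zeros((400,800,3),np.uint8);c[:396,:396]=a;c[:400,400:]=b;cv2.imwrite("pics/i.png",c[:,:,::-1])
```

```text
[0.44571468 0.07787938 0.02491657] [-6.29039725 -0.67632153 20.54058003] [-0.09098796  1.61498749 -0.03954185]
```

View pics/i.png

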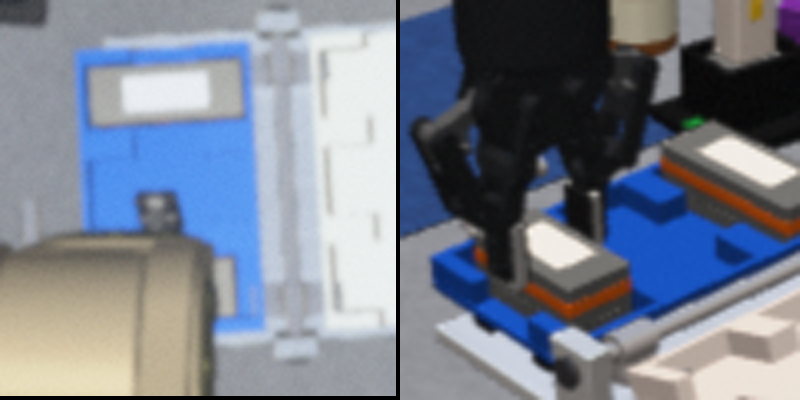

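Both packs are between the side blocks, the long one seated in the far bay. The short one is pressing on the floor, so release it.

>>> jog_arm(moves=[{"slide": [0,0,-1],"angular": [0,0,0],"fingers": 1},{"slide": [0,0,-2],"angular": [0,0,0],"fingers": 0.3},{"slide": [0,0,-2],"angular": [0,0,0],"fingers": 0.3},{"slide": [0,0,-2],"angular": [0,0,0],"fingers": 0.3},{"slide": [0,0,-30],"angular": [0,0,0],"fingers": 0.3},{"slide": [0,0,-70],"angular": [0,0,0],"fingers": 0.3},{"slide": [0,0,-110],"angular": [0,0,0],"fingers": 0.3},{"slide": [0,0,-150],"angular": [0,0,0],"fingers": 0.3},{"slide": [0,0,-150],"angular": [0,0,0],"fingers": 0.3}])

```text
clock: 19.35
tcp_pos: [0.4496, 0.078, 0.18]
orientation: [-0.004, 0.723, -0.691, 0.004]
wrist_force: [1.2, -0.9, -0.4]
finger_gap: 0.0597
grip_force: 0.0
```

>>> jog_arm(moves=[{"slide": [150,-60,0],"angular": [0,0,0],"fingers": 0.3},{"slide": [150,-60,0],"angular": [0,0,0],"fingers": 0.3},{"slide": [150,-60,0],"angular": [0,0,0],"fingers": 0.3},{"slide": [150,-60,0],"angular": [0,0,0],"fingers": 0.3},{"slide": [150,-60,0],"angular": [0,0,0],"fingers": 0.3},{"slide": [150,-60,0],"angular": [0,0,0],"fingers": 0.3}])

```text
clock: 19.85
tcp_pos: [0.5124, -0.0709, 0.1718]
orientation: [0.0, 0.722, -0.692, -0.001]
wrist_force: [1.0, 0.1, 0.0]
finger_gap: 0.0593
grip_force: 0.0
```

Run:
```python
from h import *
s=get_state();print(s["tcp_pos"],s["joint_pos"].round(2),s["finger_gap"])
p=read_camera("top");q=read_camera("side")
for n,b in(("long",(262,205,300,245)),("short",(262,265,305,305))):print(n,panel(p,b,.06))
T=lambda t,P:[(np.round(d["point"],1).tolist(),round(d["p"],2)) for d in tip_of(t,P)][:2]
for t in("white_leaf_bar","blue_leaf_bar","long_1","short_1"):
    a,b=T(t,p),T(t,q);print(t,a,b,tri(p,a[0][0],q,b[0][0]) if a and b else "")
```

```text
[ 0.51237747 -0.07089609  0.17179124] [-0.29  0.22 -0.18  1.17  0.   -1.91] 0.05926754440528743
long (array([0.5798, 0.0818]), [(np.float64(0.0581), np.float64(-90.3)), (np.float64(0.0246), np.float64(179.9))])
short (array([0.4534, 0.0753]), [(np.float64(0.0932), np.float64(-90.3)), (np.float64(0.0858), np.float64(179.8))])
white_leaf_bar [([281.0, 288.5], 0.7)] [([366.7, 267.6], 0.83), ([224.1, 233.4], 0.3)] (array([ 0.5292, -0.0254,  0.0654]), np.float64(0.2671))
blue_leaf_bar [([238.6, 271.5], 0.97)] [([225.1, 233.5], 0.87)] (array([0.4826, 0.176 , 0.0456]), np.float64(0.0012))
long_1 [([282.7, 231.4], 0.82)] [([286.8, 244.5], 0.75)] (array([0.5744, 0.0774, 0.0275]), np.float64(0.0033))
short_1 [([197.4, 137.9], 0.75), ([282.1, 287.9], 0.6)] [([236.6, 263.5], 0.72), ([304.6, 197.5], 0.54)] (array([ 0.7673,  0.3921, -0.218 ]), np.float64(0.2094))
```

Run:
```python
from h import *
p=read_camera("top");q=read_camera("side")
print("short",panel(p,(268,276,297,300),.06),tri(p,(282.1,287.9),q,(236.6,263.5)))
for v in((361,265),(366.7,267.6)):print(tri(p,(394.5,235.7),q,v))
im=p["color"].astype(int).sum(2)//3
for r in(228,234,240):print(im[r,378:404])
for z in(.09,.1):print(at_z(p,(394.5,235.7),z))
print(rel((.552,-.169,.11),92.5))
```

```text
short (array([0.4467, 0.0753]), [(np.float64(0.0443), np.float64(-90.3)), (np.float64(0.0242), np.float64(179.9))]) (array([0.4448, 0.079 , 0.029 ]), np.float64(0.0026))
(array([ 0.5575, -0.1662,  0.0963]), np.float64(0.0018))
(array([ 0.5614, -0.1706,  0.0906]), np.float64(0.0079))
[183 181 184 184 182 183 183 180 177 178 179 177 177 176 176 174 176 176
 176 172 175 172 171 172 173 172]
[190 192 190 188 190 188 187 188 188 186 187 186 186 184 187 186 183 186
 183 183 184 181 183 182 180 181]
[198 200 197 197 197 194 196 194 193 194 194 196 192 195 191 193 191 192
 191 189 188 189 187 190 188 188]
[ 0.55847355 -0.16795271  0.09      ]
[ 0.55796541 -0.16619826  0.1       ]
[array([101.9, -35.3,  62.9]), ('tool z turn deg', np.float64(-89.8))]
```

>>> jog_arm(moves=[{"slide": [102,-35,30],"angular": [0,0,90.2],"fingers": 0.64},{"slide": [102,-35,30],"angular": [0,0,90.2],"fingers": 0.64},{"slide": [102,-35,30],"angular": [0,0,90.2],"fingers": 0.64},{"slide": [102,-35,30],"angular": [0,0,90.2],"fingers": 0.64},{"slide": [102,-35,30],"angular": [0,0,90.2],"fingers": 0.64},{"slide": [102,-35,30],"angular": [0,0,90.2],"fingers": 0.64},{"slide": [102,-35,30],"angular": [0,0,90.2],"fingers": 0.64},{"slide": [102,-35,30],"angular": [0,0,90.2],"fingers": 0.64},{"slide": [102,-35,30],"angular": [0,0,90.2],"fingers": 0.64},{"slide": [102,-35,30],"angular": [0,0,90.2],"fingers": 0.64}])

```text
clock: 21.28
tcp_pos: [0.5516, -0.1694, 0.1426]
orientation: [-0.0, -0.179, 0.984, 0.0]
wrist_force: [0.8, 0.4, 0.5]
finger_gap: 0.0309
grip_force: 0.0
```

>>> jog_arm(moves=[{"slide": [0,0,0],"angular": [0,0,18.6],"fingers": 0.64},{"slide": [0,0,0],"angular": [0,0,18.6],"fingers": 0.64},{"slide": [0,0,0],"angular": [0,0,18.6],"fingers": 0.64},{"slide": [0,0,0],"angular": [0,0,18.6],"fingers": 0.64},{"slide": [0,0,0],"angular": [0,0,18.6],"fingers": 0.64}])

```text
clock: 21.7
tcp_pos: [0.5516, -0.1695, 0.1427]
orientation: [-0.0, -0.022, 1.0, 0.0]
wrist_force: [-0.6, -0.3, 0.5]
finger_gap: 0.0307
grip_force: 0.0
```

Run:
```python
from h import *
s=get_state();print(s["tcp_pos"],s["joint_pos"].round(2),s["finger_gap"])
print(rel((.552,-.1685,.062),92.5))
```

```text
[ 0.5516134  -0.16945055  0.14266362] [-0.44  0.35 -0.08  1.15  0.   -0.48] 0.03068080664485674
[array([-0.4,  0.9, 80.7]), ('tool z turn deg', np.float64(0.0))]
```

>>> jog_arm(moves=[{"slide": [0,1,30],"angular": [0,0,0],"fingers": 0.64},{"slide": [0,1,50],"angular": [0,0,0],"fingers": 0.64},{"slide": [0,1,65],"angular": [0,0,0],"fingers": 0.64},{"slide": [0,1,75],"angular": [0,0,0],"fingers": 0.64},{"slide": [0,1,80],"angular": [0,0,0],"fingers": 0.64},{"slide": [0,1,80],"angular": [0,0,0],"fingers": 0.64},{"slide": [0,1,80],"angular": [0,0,0],"fingers": 1},{"slide": [0,1,80],"angular": [0,0,0],"fingers": 1},{"slide": [0,1,80],"angular": [0,0,0],"fingers": 1},{"slide": [0,1,80],"angular": [0,0,0],"fingers": 1}], squeeze=30)

```text
clock: 22.53
tcp_pos: [0.552, -0.1662, 0.0632]
orientation: [0.001, -0.022, 1.0, 0.002]
wrist_force: [0.8, 7.0, -2.4]
finger_gap: 0.0106
grip_force: 29.7
```

Run:
```python
from h import *
s=get_state();print(s["tcp_pos"],s["wrist_force"],s["ft_torque"],s["finger_gap"],s["grip_force"])
```

```text
[ 0.55196259 -0.16624564  0.06317376] [ 0.82691257  7.02414461 -2.36614284] [ 1.3401247  -0.28107791  0.0116556 ] 0.010593862915430845 29.740871787071228
```

>>> jog_arm(moves=[{"slide": [0,10,-24],"angular": [0,0,0],"fingers": 1},{"slide": [0,24,-47],"angular": [0,0,0],"fingers": 1},{"slide": [0,41,-67],"angular": [0,0,0],"fingers": 1},{"slide": [0,60,-85],"angular": [0,0,0],"fingers": 1},{"slide": [0,82,-99],"angular": [0,0,0],"fingers": 1},{"slide": [0,106,-110],"angular": [0,0,0],"fingers": 1},{"slide": [0,132,-117],"angular": [0,0,0],"fingers": 1},{"slide": [0,158,-120],"angular": [0,0,0],"fingers": 1},{"slide": [0,184,-120],"angular": [0,0,0],"fingers": 1},{"slide": [0,210,-115],"angular": [0,0,0],"fingers": 1}])

```text
clock: 23.37
tcp_pos: [0.5426, 0.0409, 0.1832]
orientation: [0.002, -0.021, 1.0, -0.002]
wrist_force: [-8.4, -2.5, 8.8]
finger_gap: 0.0107
grip_force: 31.8
```

Run:
```python
from h import *
s=get_state();print(s["tcp_pos"],s["wrist_force"],s["ft_torque"],s["finger_gap"],s["grip_force"],s["joint_pos"].round(2))
```

```text
[0.54264893 0.04089996 0.18321215] [-8.41155467 -2.48897142  8.82917156] [-0.867931    1.8546445   0.14374918] 0.010696432328494118 31.842602491378784 [-0.07  0.26 -0.1   1.21 -0.   -0.11]
```

>>> jog_arm(moves=[{"slide": [0,25,8],"angular": [0,0,0],"fingers": 1},{"slide": [0,48,20],"angular": [0,0,0],"fingers": 1},{"slide": [0,70,36],"angular": [0,0,0],"fingers": 1},{"slide": [0,89,54],"angular": [0,0,0],"fingers": 1},{"slide": [0,105,75],"angular": [0,0,0],"fingers": 1},{"slide": [0,117,98],"angular": [0,0,0],"fingers": 1},{"slide": [0,125,118],"angular": [0,0,0],"fingers": 1},{"slide": [0,129,135],"angular": [0,0,0],"fingers": 1},{"slide": [0,131,149],"angular": [0,0,0],"fingers": 1},{"slide": [0,132,160],"angular": [0,0,0],"fingers": 1}])

```text
clock: 24.2
tcp_pos: [0.5357, 0.177, 0.0181]
orientation: [-0.001, -0.023, 1.0, 0.003]
wrist_force: [-5.8, 10.9, 4.9]
finger_gap: 0.0106
grip_force: 36.7
```

>>> jog_arm(moves=[{"slide": [0,0,5],"angular": [0,0,0],"fingers": 1},{"slide": [0,0,10],"angular": [0,0,0],"fingers": 1},{"slide": [0,0,10],"angular": [0,0,0],"fingers": 1},{"slide": [0,0,10],"angular": [0,0,0],"fingers": 1}])

```text
clock: 24.53
tcp_pos: [0.5356, 0.1775, 0.0079]
orientation: [-0.001, -0.023, 1.0, 0.004]
wrist_force: [-4.4, 13.1, -3.0]
finger_gap: 0.0106
grip_force: 36.2
```

Run:
```python
from h import *
s=get_state();print(s["tcp_pos"],s["wrist_force"],s["ft_torque"],s["finger_gap"],s["grip_force"],s["joint_pos"].round(2))
q=read_camera("side");p=read_camera("top")
for t in("white_leaf_bar","blue_leaf_bar"):print(t,[[(np.round(d["point"],1).tolist(),round(d["p"],2)) for d in tip_of(t,P)][:2] for P in(p,q)])
save(q,"j.png",(190,130,370,310),3.2)
```

```text
[0.53556384 0.17747821 0.00791235] [-4.35706174 13.05438808 -2.96554674] [2.55279906 0.77624694 0.09473028] 0.010645998080164658 36.18557721376419 [ 0.17  0.44 -0.3   0.83  0.01  0.13]
white_leaf_bar [[([236.2, 245.8], 0.57)], [([247.8, 225.4], 0.64), ([367.3, 244.4], 0.32)]]
blue_leaf_bar [[([239.2, 271.5], 0.65)], [([224.5, 233.0], 0.77)]]
```

>>> jog_arm(moves=[{"slide": [0,-1,3],"angular": [0,0,0],"fingers": 1},{"slide": [0,-1,5],"angular": [0,0,0],"fingers": 1},{"slide": [0,-1,5],"angular": [0,0,0],"fingers": 1},{"slide": [0,-1,5],"angular": [0,0,0],"fingers": 1}])

```text
clock: 25.17
tcp_pos: [0.5357, 0.1776, 0.0045]
orientation: [-0.001, -0.023, 1.0, 0.005]
wrist_force: [-8.6, 16.2, 7.3]
finger_gap: 0.0107
grip_force: 37.4
```

>>> jog_arm(moves=[{"slide": [0,-1,-4],"angular": [0,0,0],"fingers": 0.64},{"slide": [0,-1,-4],"angular": [0,0,0],"fingers": 0.64},{"slide": [0,-1,-4],"angular": [0,0,0],"fingers": 0.64},{"slide": [12,-1,-4],"angular": [0,0,0],"fingers": 0.64},{"slide": [25,-1,-4],"angular": [0,0,0],"fingers": 0.64},{"slide": [25,-1,-4],"angular": [0,0,0],"fingers": 0.64},{"slide": [25,-1,-4],"angular": [0,0,0],"fingers": 0.64}])

```text
clock: 25.75
tcp_pos: [0.5149, 0.1713, 0.0096]
orientation: [0.003, -0.021, 1.0, 0.001]
wrist_force: [-1.8, 4.4, 8.6]
finger_gap: 0.0308
grip_force: 4.7
```

Run:
```python
from h import *
s=get_state();print(s["tcp_pos"],s["wrist_force"],s["ft_torque"],s["finger_gap"])
q=read_camera("side");save(q,"j.png",(190,150,370,310),4)
```

```text
[0.51494464 0.17131913 0.00957314] [-1.8107746   4.36884303  8.55539266] [ 0.4582858   0.27441696 -0.061422  ] 0.030832708211663912
```

View pics/j.png

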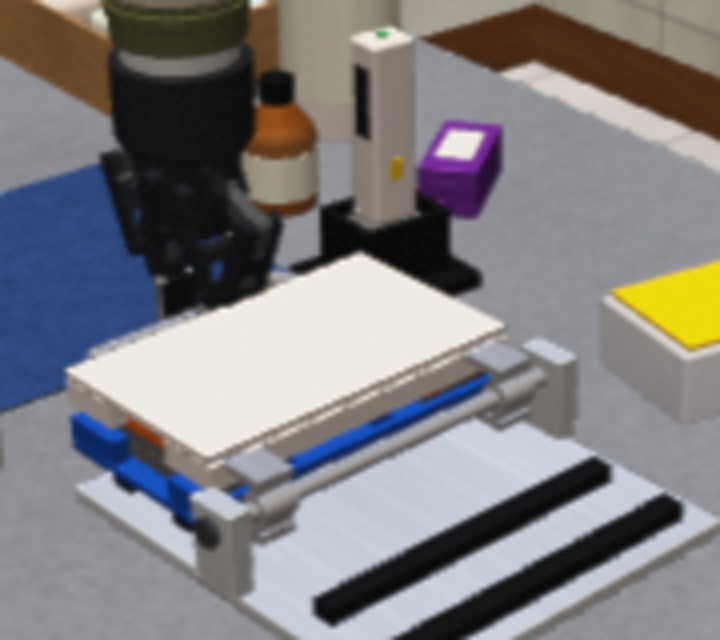

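The white leaf lies level on the packs: the cradle is shut. The gripper is at the junction but touches the leaf edge, so shift +y and pinch both bars.

>>> jog_arm(moves=[{"slide": [0,5,0],"angular": [0,0,0],"fingers": 0.64},{"slide": [4,5,0],"angular": [0,0,0],"fingers": 0.64},{"slide": [4,5,4],"angular": [0,0,0],"fingers": 0.64},{"slide": [4,5,4],"angular": [0,0,0],"fingers": 0.64},{"slide": [4,5,4],"angular": [0,0,0],"fingers": 1},{"slide": [4,5,4],"angular": [0,0,0],"fingers": 1},{"slide": [4,5,4],"angular": [0,0,0],"fingers": 1},{"slide": [4,5,4],"angular": [0,0,0],"fingers": 1},{"slide": [4,5,4],"angular": [0,0,0],"fingers": 1}], squeeze=40)

```text
clock: 26.55
tcp_pos: [0.5097, 0.1762, 0.0046]
orientation: [0.002, -0.021, 1.0, 0.001]
wrist_force: [-1.8, 3.7, 12.3]
finger_gap: 0.0105
grip_force: 39.0
```

Run:
```python
from h import *
s=get_state();print(s["tcp_pos"],s["wrist_force"],s["ft_torque"],s["finger_gap"],s["grip_force"],s["joint_pos"].round(2))
```

```text
[0.50968459 0.1761545  0.00458609] [-1.82007463  3.67528805 12.29051618] [0.72423113 0.34312904 0.09801976] 0.010502434748114851 38.976687490940094 [ 0.18  0.4  -0.38  0.79  0.    0.14]
```

>>> jog_arm(moves=[{"slide": [0,-1,-14],"angular": [0,0,0],"fingers": 1},{"slide": [0,-4,-35],"angular": [0,0,0],"fingers": 1},{"slide": [0,-11,-60],"angular": [0,0,0],"fingers": 1},{"slide": [0,-22,-84],"angular": [0,0,0],"fingers": 1},{"slide": [0,-36,-106],"angular": [0,0,0],"fingers": 1},{"slide": [0,-53,-126],"angular": [0,0,0],"fingers": 1},{"slide": [0,-74,-143],"angular": [0,0,0],"fingers": 1},{"slide": [0,-96,-157],"angular": [0,0,0],"fingers": 1},{"slide": [0,-120,-167],"angular": [0,0,0],"fingers": 1},{"slide": [0,-146,-173],"angular": [0,0,0],"fingers": 1}], squeeze=60)

```text
clock: 27.38
tcp_pos: [0.5175, 0.0343, 0.1822]
orientation: [0.006, -0.024, 1.0, 0.006]
wrist_force: [2.9, 13.0, 15.3]
finger_gap: 0.0094
grip_force: 61.0
```

Run:
```python
from h import *
s=get_state();print(s["tcp_pos"],s["wrist_force"],s["ft_torque"],s["finger_gap"],s["grip_force"],s["joint_pos"].round(2))
q=read_camera("side");p=read_camera("top")
for t in("white_leaf_bar","blue_leaf_bar","white_leaf_floor","blue_leaf_floor"):print(t,[[(np.round(d["point"],1).tolist(),round(d["p"],2)) for d in tip_of(t,P)][:2] for P in(p,q)])
```

```text
[0.51748207 0.03433126 0.18224421] [ 2.88067612 12.96136658 15.28113709] [ 2.82400672 -0.32493747 -0.03964066] 0.009373259975269074 61.01974546909332 [-0.1   0.21 -0.17  1.19  0.01 -0.14]
white_leaf_bar [[([226.2, 187.2], 0.49)], [([289.2, 172.8], 0.97), ([259.1, 199.1], 0.63)]]
blue_leaf_bar [[], [([263.5, 179.7], 0.81)]]
white_leaf_floor [[], [([288.4, 222.9], 0.79)]]
blue_leaf_floor [[], []]
```

>>> jog_arm(moves=[{"slide": [0,-26,-3],"angular": [0,0,0],"fingers": 1},{"slide": [0,-53,-1],"angular": [0,0,0],"fingers": 1},{"slide": [0,-78,4],"angular": [0,0,0],"fingers": 1},{"slide": [0,-103,13],"angular": [0,0,0],"fingers": 1},{"slide": [0,-126,26],"angular": [0,0,0],"fingers": 1},{"slide": [0,-147,42],"angular": [0,0,0],"fingers": 1},{"slide": [0,-165,61],"angular": [0,0,0],"fingers": 1},{"slide": [0,-181,83],"angular": [0,0,0],"fingers": 1},{"slide": [0,-193,106],"angular": [0,0,0],"fingers": 1},{"slide": [0,-200,128],"angular": [0,0,0],"fingers": 1}])

```text
clock: 28.72
tcp_pos: [0.5268, -0.1703, 0.0481]
orientation: [0.005, -0.021, 1.0, 0.002]
wrist_force: [8.2, 8.9, 6.1]
finger_gap: 0.0096
grip_force: 65.6
```

>>> jog_arm(moves=[{"slide": [0,-4,17],"angular": [0,0,0],"fingers": 1},{"slide": [0,-5,31],"angular": [0,0,0],"fingers": 1},{"slide": [0,-6,41],"angular": [0,0,0],"fingers": 1},{"slide": [0,-6,44],"angular": [0,0,0],"fingers": 1},{"slide": [0,-6,44],"angular": [0,0,0],"fingers": 1},{"slide": [0,-6,44],"angular": [0,0,0],"fingers": 1},{"slide": [0,-6,44],"angular": [0,0,0],"fingers": 1}])

```text
clock: 29.3
tcp_pos: [0.5267, -0.1756, 0.0057]
orientation: [0.004, -0.022, 1.0, 0.001]
wrist_force: [5.5, 8.2, 10.9]
finger_gap: 0.0095
grip_force: 67.1
```

Run:
```python
from h import *
s=get_state();print(s["tcp_pos"],s["wrist_force"],s["ft_torque"],s["finger_gap"],s["grip_force"],s["joint_pos"].round(2))
q=read_camera("side");p=read_camera("top")
for t in("white_leaf_bar","blue_leaf_bar","long_1","short_1"):
    a,b=[[(np.round(d["point"],1).tolist(),round(d["p"],2)) for d in tip_of(t,P)][:2] for P in(p,q)];print(t,a,b,tri(p,a[0][0],q,b[0][0]) if a and b else"")
```

```text
[ 0.5266523  -0.17555395  0.00574663] [ 5.53620385  8.16333179 10.93861129] [ 1.54526442 -1.18625203  0.18629927] 0.009533696730337755 67.13765501976013 [-0.47  0.42 -0.34  0.81  0.01 -0.51]
white_leaf_bar [([390.5, 234.9], 0.63)] [([286.3, 261.1], 0.36), ([284.5, 364.0], 0.35)] (array([ 0.504 , -0.1178,  0.116 ]), np.float64(0.1314))
blue_leaf_bar [([392.8, 264.2], 0.94), ([314.2, 153.2], 0.67)] [([367.2, 242.5], 0.67), ([340.9, 301.7], 0.6)] (array([ 0.5192, -0.1725,  0.1575]), np.float64(0.0588))
long_1 [] [] 
short_1 [] [([304.2, 198.0], 0.75)]
```

>>> jog_arm(moves=[{"slide": [0,2,-1],"angular": [0,0,0],"fingers": 0.64},{"slide": [0,2,-1],"angular": [0,0,0],"fingers": 0.64},{"slide": [0,2,-1],"angular": [0,0,0],"fingers": 0.64},{"slide": [12,2,-1],"angular": [0,0,0],"fingers": 0.64},{"slide": [25,2,-1],"angular": [0,0,0],"fingers": 0.64},{"slide": [25,2,-1],"angular": [0,0,0],"fingers": 0.64},{"slide": [25,2,-1],"angular": [0,0,0],"fingers": 0.64},{"slide": [25,2,-1],"angular": [0,0,0],"fingers": 0.64}])

```text
clock: 30.47
tcp_pos: [0.4988, -0.1783, 0.0061]
orientation: [0.001, -0.02, 1.0, -0.002]
wrist_force: [-0.5, -5.0, 8.5]
finger_gap: 0.0306
grip_force: 5.1
```

Run:
```python
from h import *
s=get_state();print(s["tcp_pos"],s["wrist_force"],s["finger_gap"],s["grip_force"],s["joint_pos"].round(2))
```

```text
[ 0.498778   -0.17833198  0.00606381] [-0.53105968 -5.02436507  8.54475362] 0.030558437570547308 5.063422750099562 [-0.49  0.38 -0.4   0.79 -0.   -0.53]
```

>>> jog_arm(moves=[{"slide": [0,0,0],"angular": [0,0,0],"fingers": 1},{"slide": [0,0,0],"angular": [0,0,0],"fingers": 1},{"slide": [0,0,0],"angular": [0,0,0],"fingers": 1},{"slide": [0,0,0],"angular": [0,0,0],"fingers": 1},{"slide": [0,0,0],"angular": [0,0,0],"fingers": 1}], squeeze=40)

```text
clock: 30.88
tcp_pos: [0.4976, -0.1771, 0.0049]
orientation: [-0.0, -0.021, 1.0, -0.001]
wrist_force: [-1.8, -5.9, 5.5]
finger_gap: 0.0105
grip_force: 39.0
```

>>> jog_arm(moves=[{"slide": [0,1,-14],"angular": [0,0,0],"fingers": 1},{"slide": [0,4,-35],"angular": [0,0,0],"fingers": 1},{"slide": [0,11,-60],"angular": [0,0,0],"fingers": 1},{"slide": [0,22,-84],"angular": [0,0,0],"fingers": 1},{"slide": [0,36,-106],"angular": [0,0,0],"fingers": 1},{"slide": [0,53,-126],"angular": [0,0,0],"fingers": 1},{"slide": [0,74,-143],"angular": [0,0,0],"fingers": 1},{"slide": [0,96,-157],"angular": [0,0,0],"fingers": 1},{"slide": [0,120,-167],"angular": [0,0,0],"fingers": 1},{"slide": [0,146,-173],"angular": [0,0,0],"fingers": 1}])

```text
clock: 31.72
tcp_pos: [0.4911, -0.0333, 0.1815]
orientation: [0.0, -0.019, 1.0, -0.005]
wrist_force: [-8.3, -11.0, 18.6]
finger_gap: 0.0104
grip_force: 41.6
```

Run:
```python
from h import *
s=get_state();print(s["tcp_pos"],s["wrist_force"],s["finger_gap"],s["grip_force"],s["joint_pos"].round(2))
q=read_camera("side");p=read_camera("top");print(tip_of("white_leaf_floor",q)[:1],[tip_of(t,P)[:2] for P in(p,q) for t in("white_leaf_bar","blue_leaf_bar","long_1","short_1")])
```

```text
[ 0.4911293  -0.03326341  0.18153285] [ -8.3456455  -11.03458678  18.60850071] 0.010400711446527888 41.59970998764038 [-0.23  0.16 -0.22  1.18 -0.01 -0.26]
[{'point': [314.6, 285.4], 'p': 0.87}] [[{'point': [390.1, 234.7], 'p': 0.68}, {'point': [473.8, 228.2], 'p': 0.24}], [{'point': [225.9, 185.5], 'p': 0.39}], [{'point': [351.1, 225.3], 'p': 0.86}], [{'point': [198.8, 138.9], 'p': 0.59}], [{'point': [364.4, 294.0], 'p': 0.68}], [{'point': [283.6, 190.9], 'p': 0.74}, {'point': [371.9, 240.7], 'p': 0.25}], [{'point': [337.7, 255.8], 'p': 0.59}], [{'point': [287.9, 279.8], 'p': 0.56}, {'point': [304.2, 195.9], 'p': 0.45}]]
```

Both packs stay in the white leaf and the blue leaf is coming up. Continue.

>>> jog_arm(moves=[{"slide": [0,26,-3],"angular": [0,0,0],"fingers": 1},{"slide": [0,53,-1],"angular": [0,0,0],"fingers": 1},{"slide": [0,78,4],"angular": [0,0,0],"fingers": 1},{"slide": [0,103,13],"angular": [0,0,0],"fingers": 1},{"slide": [0,126,26],"angular": [0,0,0],"fingers": 1},{"slide": [0,147,42],"angular": [0,0,0],"fingers": 1},{"slide": [0,165,61],"angular": [0,0,0],"fingers": 1},{"slide": [0,181,83],"angular": [0,0,0],"fingers": 1},{"slide": [0,193,106],"angular": [0,0,0],"fingers": 1},{"slide": [0,200,128],"angular": [0,0,0],"fingers": 1}])

```text
clock: 33.1
tcp_pos: [0.4813, 0.1696, 0.0478]
orientation: [-0.001, -0.021, 1.0, -0.002]
wrist_force: [0.3, -9.5, 2.3]
finger_gap: 0.0102
grip_force: 42.4
```

>>> jog_arm(moves=[{"slide": [0,4,17],"angular": [0,0,0],"fingers": 1},{"slide": [0,5,31],"angular": [0,0,0],"fingers": 1},{"slide": [0,6,41],"angular": [0,0,0],"fingers": 1},{"slide": [0,6,46],"angular": [0,0,0],"fingers": 1},{"slide": [0,6,46],"angular": [0,0,0],"fingers": 1},{"slide": [0,6,46],"angular": [0,0,0],"fingers": 1},{"slide": [0,6,46],"angular": [0,0,0],"fingers": 1}])

```text
clock: 33.68
tcp_pos: [0.4814, 0.1746, 0.0053]
orientation: [-0.001, -0.021, 1.0, -0.001]
wrist_force: [-8.3, -8.0, 24.4]
finger_gap: 0.0105
grip_force: 44.8
```

>>> jog_arm(moves=[{"slide": [0,1,-3],"angular": [0,0,0],"fingers": 0.64},{"slide": [0,1,-3],"angular": [0,0,0],"fingers": 0.64},{"slide": [0,1,-3],"angular": [0,0,0],"fingers": 0.64},{"slide": [0,1,-3],"angular": [0,0,0],"fingers": 0.64},{"slide": [0,1,-20],"angular": [0,0,0],"fingers": 0.64},{"slide": [0,1,-50],"angular": [0,0,0],"fingers": 0.64},{"slide": [0,1,-90],"angular": [0,0,0],"fingers": 0.64},{"slide": [0,1,-130],"angular": [0,0,0],"fingers": 0.64},{"slide": [0,1,-170],"angular": [0,0,0],"fingers": 0.64},{"slide": [0,1,-200],"angular": [0,0,0],"fingers": 0.64}])

```text
clock: 34.52
tcp_pos: [0.4834, 0.1772, 0.2065]
orientation: [0.001, -0.021, 1.0, 0.0]
wrist_force: [1.0, 0.4, 0.4]
finger_gap: 0.0312
grip_force: 0.0
```

Run:
```python
from h import *
s=get_state();print(s["tcp_pos"],s["wrist_force"],s["joint_pos"].round(2))
q=read_camera("side");p=read_camera("top")
for t in("white_leaf_bar","blue_leaf_bar","long_1","short_1","reader","dock_seat"):
    a,b=[[(np.round(d["point"],1).tolist(),round(d["p"],2)) for d in tip_of(t,P)][:2] for P in(p,q)];print(t,a,b,tri(p,a[0][0],q,b[0][0]) if a and b else"")
print(rel((.678,.208,.26),87))
```

```text
[0.48343866 0.17723366 0.20654641] [1.0238738  0.41816516 0.39205473] [ 0.2   0.2  -0.12  1.25  0.    0.15]
white_leaf_bar [([390.7, 235.8], 0.91), ([351.7, 251.5], 0.21)] [([364.4, 289.6], 0.71)] (array([ 0.5625, -0.1694,  0.0415]), np.float64(0.0047))
blue_leaf_bar [([242.0, 274.9], 0.64)] [([223.2, 236.2], 0.7)] (array([0.4741, 0.169 , 0.0447]), np.float64(0.0007))
long_1 [] [([283.4, 277.2], 0.66), ([336.6, 260.9], 0.6)] 
short_1 [([346.2, 285.1], 0.87), ([195.9, 137.6], 0.56)] [([286.5, 276.3], 0.77), ([302.8, 194.9], 0.58)] (array([ 0.4552, -0.0672,  0.0651]), np.float64(0.0094))
reader [([226.1, 185.4], 0.7)] [([287.0, 216.1], 0.71)] (array([0.6843, 0.2133, 0.009 ]), np.float64(0.001))
dock_seat [([225.9, 186.1], 0.81)] [([285.7, 215.9], 0.55)] (array([0.6819, 0.214 , 0.0101]), np.float64(0.0006))
[array([-196.2,   22.9,  -56.9]), ('tool z turn deg', np.float64(5.4))]
```

>>> jog_arm(moves=[{"slide": [-197,23,0],"angular": [0,0,5.4],"fingers": 0.2},{"slide": [-197,23,0],"angular": [0,0,5.4],"fingers": 0.2},{"slide": [-197,23,0],"angular": [0,0,5.4],"fingers": 0.2},{"slide": [-197,23,0],"angular": [0,0,5.4],"fingers": 0.2},{"slide": [-197,23,0],"angular": [0,0,5.4],"fingers": 0.2},{"slide": [-197,23,0],"angular": [0,0,5.4],"fingers": 0.2},{"slide": [-197,23,0],"angular": [0,0,5.4],"fingers": 0.2},{"slide": [-197,23,0],"angular": [0,0,5.4],"fingers": 0.2}])

```text
clock: 35.88
tcp_pos: [0.6783, 0.2081, 0.2027]
orientation: [-0.001, 0.026, 1.0, -0.0]
wrist_force: [-0.1, -0.2, 0.1]
finger_gap: 0.0684
grip_force: 0.0
```

Run:
```python
from h import *
s=get_state();print(s["tcp_pos"],s["wrist_force"],s["joint_pos"].round(2))
q=read_camera("side");p=read_camera("top")
print(rel((.679,.2085,.09),87))
print("long",panel(p,(330,205,372,245),.06),"short",panel(p,(330,268,372,300),.06))
# dark caps etc: green mask in white leaf
h=cv2.cvtColor(p["color"],cv2.COLOR_RGB2HSV);m=((h[...,0]>40)&(h[...,0]<85)&(h[...,1]>70)).astype(np.uint8);m[:,:325]=0;m[:,385:]=0;m[:200]=0;m[310:]=0
n,l,st,c=cv2.connectedComponentsWithStats(m)
for i in range(1,n):
    if st[i,4]>8:print("green",c[i].round(1),st[i,4],at_z(p,c[i],.06).round(4))
```

```text
[0.67825722 0.20807515 0.20273672] [-0.1145477  -0.18021096  0.06197449] [0.18 0.6  0.47 1.44 0.   0.24]
[array([ -1.1,   0.4, 114.5]), ('tool z turn deg', np.float64(0.0))]
long (array([ 0.5555, -0.0752]), [(np.float64(0.0268), np.float64(-0.4)), (np.float64(0.0914), np.float64(-90.3))]) short (array([ 0.4547, -0.0741]), [(np.float64(0.0682), np.float64(-0.4)), (np.float64(0.0909), np.float64(-90.3))])
green [365.9 222.4] 89 [ 0.5901 -0.1098  0.06  ]
green [333.4 224.4] 85 [ 0.5861 -0.0375  0.06  ]
green [359.  283.9] 90 [ 0.4536 -0.0929  0.06  ]
green [337.2 285.3] 86 [ 0.4509 -0.0447  0.06  ]
```

>>> jog_arm(moves=[{"slide": [-1,0,30],"angular": [0,0,0],"fingers": 0.2},{"slide": [-1,0,60],"angular": [0,0,0],"fingers": 0.2},{"slide": [-1,0,85],"angular": [0,0,0],"fingers": 0.2},{"slide": [-1,0,100],"angular": [0,0,0],"fingers": 0.2},{"slide": [-1,0,112],"angular": [0,0,0],"fingers": 0.2},{"slide": [-1,0,112],"angular": [0,0,0],"fingers": 0.2},{"slide": [-1,0,112],"angular": [0,0,0],"fingers": 0.6},{"slide": [-1,0,112],"angular": [0,0,0],"fingers": 0.7},{"slide": [-1,0,112],"angular": [0,0,0],"fingers": 1},{"slide": [-1,0,112],"angular": [0,0,0],"fingers": 1}])

```text
clock: 36.82
tcp_pos: [0.6809, 0.2086, 0.0939]
orientation: [0.002, 0.026, 1.0, 0.001]
wrist_force: [-0.8, 0.6, 4.7]
finger_gap: 0.0254
grip_force: 40.2
```

>>> jog_arm(moves=[{"slide": [0,0,0],"angular": [0,0,0],"fingers": 1},{"slide": [0,0,0],"angular": [0,0,0],"fingers": 1},{"slide": [0,0,0],"angular": [0,0,0],"fingers": 1}])

```text
clock: 37.07
tcp_pos: [0.681, 0.2087, 0.0939]
orientation: [0.002, 0.026, 1.0, 0.001]
wrist_force: [-0.2, 0.6, 6.3]
finger_gap: 0.0256
grip_force: 40.2
```

Run:
```python
from h import *
s=get_state();print(s["tcp_pos"],s["wrist_force"],s["ft_torque"],s["finger_gap"],s["grip_force"])
```

```text
[0.68097735 0.20865471 0.09389463] [-0.18296483  0.56221825  6.31252288] [0.20815902 0.22184436 0.03650158] 0.02555827421499538 40.22931396961212
```

>>> jog_arm(moves=[{"slide": [0,0,-15],"angular": [0,0,0],"fingers": 1},{"slide": [0,0,-35],"angular": [0,0,0],"fingers": 1},{"slide": [0,0,-60],"angular": [0,0,0],"fingers": 1},{"slide": [0,0,-90],"angular": [0,0,0],"fingers": 1},{"slide": [0,0,-120],"angular": [0,0,0],"fingers": 1},{"slide": [0,0,-145],"angular": [0,0,0],"fingers": 1},{"slide": [0,0,-155],"angular": [0,0,0],"fingers": 1},{"slide": [0,0,-155],"angular": [0,0,0],"fingers": 1},{"slide": [0,0,-155],"angular": [0,0,0],"fingers": 1}], squeeze=60)

```text
clock: 37.82
tcp_pos: [0.6803, 0.2081, 0.2469]
orientation: [0.001, 0.026, 1.0, 0.0]
wrist_force: [0.5, 0.1, -2.5]
finger_gap: 0.0253
grip_force: 58.9
```

>>> jog_arm(moves=[{"slide": [10,-20,0],"angular": [0,0,0],"fingers": 1},{"slide": [26,-55,0],"angular": [0,0,0],"fingers": 1},{"slide": [43,-90,0],"angular": [0,0,0],"fingers": 1},{"slide": [60,-125,0],"angular": [0,0,0],"fingers": 1},{"slide": [77,-160,0],"angular": [0,0,0],"fingers": 1},{"slide": [94,-195,0],"angular": [0,0,0],"fingers": 1},{"slide": [110,-230,0],"angular": [0,0,0],"fingers": 1},{"slide": [126,-262,0],"angular": [0,0,0],"fingers": 1},{"slide": [138,-288,0],"angular": [0,0,0],"fingers": 1},{"slide": [143,-298,0],"angular": [0,0,0],"fingers": 1}])

```text
clock: 38.65
tcp_pos: [0.5185, -0.0845, 0.2448]
orientation: [-0.002, 0.028, 1.0, -0.0]
wrist_force: [-0.1, 0.8, -1.6]
finger_gap: 0.0251
grip_force: 59.2
```

>>> jog_arm(moves=[{"slide": [0,0,0],"angular": [0,0,0],"fingers": 1},{"slide": [0,0,0],"angular": [0,0,0],"fingers": 1},{"slide": [0,0,0],"angular": [0,0,0],"fingers": 1},{"slide": [0,0,0],"angular": [0,0,0],"fingers": 1},{"slide": [0,0,0],"angular": [0,0,0],"fingers": 1},{"slide": [0,0,0],"angular": [0,0,0],"fingers": 1}])

```text
clock: 39.15
tcp_pos: [0.5219, -0.081, 0.2464]
orientation: [-0.0, 0.025, 1.0, 0.0]
wrist_force: [0.6, -0.3, -0.6]
finger_gap: 0.0252
grip_force: 59.2
```

Run:
```python
from h import *
s=get_state();print(s["tcp_pos"],s["joint_pos"].round(2),s["finger_gap"])
q=read_camera("side");p=read_camera("top")
for t in("reader","white_leaf_floor"):print(t,[[(np.round(d["point"],1).tolist(),round(d["p"],2)) for d in tip_of(t,P)][:2] for P in(p,q)])
x=(.521,-.08,.166);print(proj(q,x))
```

```text
[ 0.52191698 -0.0810298   0.24644999] [-0.31  0.21 -0.    1.36  0.   -0.26] 0.025153336881622836
reader [[], [([311.4, 222.0], 0.98), ([369.3, 242.4], 0.38)]]
white_leaf_floor [[([352.4, 253.8], 0.66)], [([317.4, 283.4], 0.87)]]
[315.79970306 220.12108936]
```

>>> jog_arm(moves=[{"slide": [0,0,0],"angular": [0,0,0],"fingers": 1},{"slide": [0,0,0],"angular": [0,0,0],"fingers": 1},{"slide": [0,0,0],"angular": [0,0,0],"fingers": 1},{"slide": [0,0,0],"angular": [0,0,0],"fingers": 1},{"slide": [0,0,0],"angular": [0,0,0],"fingers": 1},{"slide": [0,0,0],"angular": [0,0,0],"fingers": 1},{"slide": [0,0,0],"angular": [0,0,0],"fingers": 1},{"slide": [0,0,0],"angular": [0,0,0],"fingers": 1},{"slide": [0,0,0],"angular": [0,0,0],"fingers": 1},{"slide": [0,0,0],"angular": [0,0,0],"fingers": 1}])

```text
clock: 40.28
tcp_pos: [0.5215, -0.082, 0.2467]
orientation: [0.0, 0.026, 1.0, 0.0]
wrist_force: [0.2, -0.0, -0.8]
finger_gap: 0.0256
grip_force: 59.2
```

>>> jog_arm(moves=[{"slide": [0,0,0],"angular": [0,0,0],"fingers": 1},{"slide": [0,0,0],"angular": [0,0,0],"fingers": 1},{"slide": [0,0,0],"angular": [0,0,0],"fingers": 1},{"slide": [0,0,0],"angular": [0,0,0],"fingers": 1},{"slide": [0,0,0],"angular": [0,0,0],"fingers": 1},{"slide": [0,0,0],"angular": [0,0,0],"fingers": 1},{"slide": [0,0,0],"angular": [0,0,0],"fingers": 1},{"slide": [0,0,0],"angular": [0,0,0],"fingers": 1},{"slide": [0,0,0],"angular": [0,0,0],"fingers": 1},{"slide": [0,0,0],"angular": [0,0,0],"fingers": 1}])

```text
clock: 41.12
tcp_pos: [0.5215, -0.082, 0.2467]
orientation: [0.0, 0.026, 1.0, 0.0]
wrist_force: [-0.4, -0.7, -1.9]
finger_gap: 0.0253
grip_force: 59.2
```

>>> jog_arm(moves=[{"slide": [-5,10,0],"angular": [0,0,0],"fingers": 1},{"slide": [-17,36,0],"angular": [0,0,0],"fingers": 1},{"slide": [-33,68,0],"angular": [0,0,0],"fingers": 1},{"slide": [-49,103,0],"angular": [0,0,0],"fingers": 1},{"slide": [-66,138,0],"angular": [0,0,0],"fingers": 1},{"slide": [-83,173,0],"angular": [0,0,0],"fingers": 1},{"slide": [-100,208,0],"angular": [0,0,0],"fingers": 1},{"slide": [-117,243,0],"angular": [0,0,0],"fingers": 1},{"slide": [-133,278,0],"angular": [0,0,0],"fingers": 1},{"slide": [-143,298,0],"angular": [0,0,0],"fingers": 1}])

```text
clock: 41.95
tcp_pos: [0.6807, 0.2131, 0.2456]
orientation: [-0.0, 0.025, 1.0, 0.001]
wrist_force: [0.1, 0.0, -1.3]
finger_gap: 0.0254
grip_force: 59.4
```

>>> jog_arm(moves=[{"slide": [0,0,0],"angular": [0,0,0],"fingers": 1},{"slide": [0,0,0],"angular": [0,0,0],"fingers": 1},{"slide": [0,0,0],"angular": [0,0,0],"fingers": 1},{"slide": [0,0,0],"angular": [0,0,0],"fingers": 1},{"slide": [0,0,0],"angular": [0,0,0],"fingers": 1},{"slide": [0,0,0],"angular": [0,0,0],"fingers": 1}])

```text
clock: 42.45
tcp_pos: [0.6798, 0.207, 0.2475]
orientation: [0.0, 0.027, 1.0, 0.0]
wrist_force: [0.3, -0.9, -0.5]
finger_gap: 0.0253
grip_force: 59.5
```

Run:
```python
from h import *
s=get_state();print(s["tcp_pos"],s["joint_pos"].round(2),s["finger_gap"],rel((.681,.2087,.094),87))
q=read_camera("side")
print([(np.round(d["point"],1).tolist(),round(d["p"],2)) for t in("reader","dock_seat") for d in tip_of(t,q)][:4],proj(q,(.679,.210,.164)))
```

```text
[0.67977934 0.20696408 0.24752183] [0.18 0.61 0.59 1.55 0.   0.24] 0.02529677510782807 [array([ -1. ,   1.8, 153.5]), ('tool z turn deg', np.float64(-0.1))]
[([285.7, 156.4], 0.76), ([284.7, 214.4], 0.59)] [285.02497315 157.30353486]
```

>>> jog_arm(moves=[{"slide": [-1,2,30],"angular": [0,0,0],"fingers": 1},{"slide": [-1,2,60],"angular": [0,0,0],"fingers": 1},{"slide": [-1,2,85],"angular": [0,0,0],"fingers": 1},{"slide": [-1,2,105],"angular": [0,0,0],"fingers": 1},{"slide": [-1,2,118],"angular": [0,0,0],"fingers": 1},{"slide": [-1,2,128],"angular": [0,0,0],"fingers": 1},{"slide": [-1,2,136],"angular": [0,0,0],"fingers": 1},{"slide": [-1,2,143],"angular": [0,0,0],"fingers": 1},{"slide": [-1,2,149],"angular": [0,0,0],"fingers": 1},{"slide": [-1,2,152],"angular": [0,0,0],"fingers": 1}])

```text
clock: 43.43
tcp_pos: [0.6811, 0.2101, 0.0945]
orientation: [0.0, 0.026, 1.0, 0.0]
wrist_force: [0.1, 0.5, -1.4]
finger_gap: 0.0252
grip_force: 59.5
```

>>> jog_arm(moves=[{"slide": [0,0,0],"angular": [0,0,0],"fingers": 1},{"slide": [0,0,2],"angular": [0,0,0],"fingers": 1},{"slide": [0,0,2],"angular": [0,0,0],"fingers": 1}])

```text
clock: 43.68
tcp_pos: [0.6817, 0.2102, 0.094]
orientation: [0.001, 0.026, 1.0, 0.0]
wrist_force: [-0.4, 0.4, 1.2]
finger_gap: 0.0253
grip_force: 59.5
```

Run:
```python
from h import *
s=get_state();print(s["tcp_pos"],s["wrist_force"],s["ft_torque"],s["finger_gap"],s["grip_force"])
```

```text
[0.68170274 0.21023552 0.09398913] [-0.37855529  0.36494519  1.23827608] [ 0.00666846  0.00254489 -0.02078373] 0.02529063904356649 59.517256021499634
```

>>> jog_arm(moves=[{"slide": [0,0,-1],"angular": [0,0,0],"fingers": 0.3},{"slide": [0,0,-1],"angular": [0,0,0],"fingers": 0.3},{"slide": [0,0,-1],"angular": [0,0,0],"fingers": 0.3},{"slide": [0,0,-1],"angular": [0,0,0],"fingers": 0.3},{"slide": [0,0,-30],"angular": [0,0,0],"fingers": 0.3},{"slide": [0,0,-70],"angular": [0,0,0],"fingers": 0.3},{"slide": [0,0,-111],"angular": [0,0,0],"fingers": 0.3},{"slide": [0,0,-111],"angular": [0,0,0],"fingers": 0.3},{"slide": [0,0,-111],"angular": [0,0,0],"fingers": 0.3}], squeeze=40)

```text
clock: 44.43
tcp_pos: [0.6832, 0.2105, 0.208]
orientation: [0.004, 0.026, 1.0, 0.001]
wrist_force: [0.1, -0.0, -1.3]
finger_gap: 0.0599
grip_force: 0.0
```

>>> jog_arm(moves=[{"slide": [78,-290,0],"angular": [0,0,84],"fingers": 0.3},{"slide": [78,-290,0],"angular": [0,0,84],"fingers": 0.3},{"slide": [78,-290,0],"angular": [0,0,84],"fingers": 0.3},{"slide": [78,-290,0],"angular": [0,0,84],"fingers": 0.3},{"slide": [78,-290,0],"angular": [0,0,84],"fingers": 0.3},{"slide": [78,-290,0],"angular": [0,0,84],"fingers": 0.3},{"slide": [78,-290,0],"angular": [0,0,84],"fingers": 0.3},{"slide": [78,-290,0],"angular": [0,0,84],"fingers": 0.3},{"slide": [78,-290,0],"angular": [0,0,84],"fingers": 0.3},{"slide": [78,-290,0],"angular": [0,0,84],"fingers": 0.3}])

```text
clock: 45.27
tcp_pos: [0.5866, -0.0769, 0.2022]
orientation: [-0.001, 0.61, 0.793, -0.0]
wrist_force: [0.4, -0.3, 0.5]
finger_gap: 0.0602
grip_force: 0.0
```

>>> jog_arm(moves=[{"slide": [0,0,0],"angular": [0,0,12],"fingers": 0.3},{"slide": [0,0,0],"angular": [0,0,12],"fingers": 0.3},{"slide": [0,0,0],"angular": [0,0,12],"fingers": 0.3},{"slide": [0,0,0],"angular": [0,0,12],"fingers": 0.3}])

```text
clock: 45.6
tcp_pos: [0.5873, -0.0753, 0.2025]
orientation: [-0.001, 0.685, 0.729, -0.0]
wrist_force: [-0.5, -0.4, 0.2]
finger_gap: 0.0599
grip_force: 0.0
```

```bash
cat >> h.py <<'E'
def caps(p,z,box,lo=8):
    x0,y0,x1,y1=box
    h=cv2.cvtColor(p["color"],cv2.COLOR_RGB2HSV);m=((h[...,0]>40)&(h[...,0]<85)&(h[...,1]>70)).astype(np.uint8);k=np.zeros_like(m);k[y0:y1,x0:x1]=m[y0:y1,x0:x1]
    n,l,st,c=cv2.connectedComponentsWithStats(k)
    for i in range(1,n):
        if st[i,4]>lo:print("green",c[i].round(1),st[i,4],at_z(p,c[i],z).round(4))
E
python3 - <<'E'
from h import *
s=get_state();print(s["tcp_pos"],s["joint_pos"].round(2),s["finger_gap"])
print(rel((.588,-.0755,.023),3))
q=read_camera("side");p=read_camera("top")
print([(np.round(d["point"],1).tolist(),round(d["p"],2)) for d in tip_of("reader",q)][:2]);caps(p,.06,(325,200,385,310))
E
```

```text
[ 0.5872836  -0.07532576  0.20248518] [-0.26  0.35  0.08  1.3   0.    1.25] 0.05988789344347189
[array([ -0.3,   1. , 179.5]), ('tool z turn deg', np.float64(0.5))]
[([284.7, 220.1], 0.76), ([315.0, 283.8], 0.68)]
green [330.9 223.8] 36 [ 0.5874 -0.0319  0.06  ]
```

>>> jog_arm(moves=[{"slide": [0,1,40],"angular": [0,0,0],"fingers": 0.3},{"slide": [0,1,80],"angular": [0,0,0],"fingers": 0.3},{"slide": [0,1,120],"angular": [0,0,0],"fingers": 0.3},{"slide": [0,1,150],"angular": [0,0,0],"fingers": 0.3},{"slide": [0,1,165],"angular": [0,0,0],"fingers": 0.3},{"slide": [0,1,174],"angular": [0,0,0],"fingers": 0.3},{"slide": [0,1,179],"angular": [0,0,0],"fingers": 0.3},{"slide": [0,1,179],"angular": [0,0,0],"fingers": 0.3},{"slide": [0,1,179],"angular": [0,0,0],"fingers": 0.3},{"slide": [0,1,179],"angular": [0,0,0],"fingers": 1}])

```text
clock: 46.58
tcp_pos: [0.5904, -0.0758, 0.0264]
orientation: [0.001, 0.686, 0.728, 0.001]
wrist_force: [-0.0, 0.2, 0.3]
finger_gap: 0.0488
grip_force: 0.0
```

>>> jog_arm(moves=[{"slide": [0,0,0],"angular": [0,0,0],"fingers": 1},{"slide": [0,0,0],"angular": [0,0,0],"fingers": 1},{"slide": [0,0,0],"angular": [0,0,0],"fingers": 1},{"slide": [0,0,0],"angular": [0,0,0],"fingers": 1}])

```text
clock: 46.92
tcp_pos: [0.59, -0.0757, 0.0265]
orientation: [0.001, 0.686, 0.728, 0.001]
wrist_force: [-2.0, 0.1, 6.7]
finger_gap: 0.039
grip_force: 40.5
```

Run:
```python
from h import *
s=get_state();print(s["tcp_pos"],s["wrist_force"],s["finger_gap"],s["grip_force"])
```

```text
[ 0.589964   -0.07573121  0.02651114] [-2.03718576  0.10952879  6.67631018] 0.038978198754676015 40.54104924201965
```

>>> jog_arm(moves=[{"slide": [0,0,-25],"angular": [0,0,0],"fingers": 1},{"slide": [0,0,-60],"angular": [0,0,0],"fingers": 1},{"slide": [0,0,-100],"angular": [0,0,0],"fingers": 1},{"slide": [0,0,-130],"angular": [0,0,0],"fingers": 1},{"slide": [0,0,-130],"angular": [0,0,0],"fingers": 1}])

```text
clock: 47.33
tcp_pos: [0.5932, -0.0764, 0.1628]
orientation: [0.006, 0.686, 0.728, 0.003]
wrist_force: [1.9, -0.5, -0.3]
finger_gap: 0.0386
grip_force: 41.3
```

Run:
```python
from h import *
s=get_state();print(s["tcp_pos"],s["finger_gap"],s["grip_force"],s["joint_pos"].round(2))
print("far",rel((.5747,-.4055,.13),89.5),"near",rel((.5747,-.3395,.13),89.5))
```

```text
[ 0.5931682  -0.07643341  0.16275171] 0.038552578013220415 41.32294714450836 [-0.26  0.36 -0.    1.19  0.    1.25]
far [array([-327.3,  -38.3,   33.6]), ('tool z turn deg', np.float64(-86.1))] near [array([-261.4,  -34.4,   33.3]), ('tool z turn deg', np.float64(-86.1))]
```

>>> jog_arm(moves=[{"slide": [-263,-34,0],"angular": [0,0,-86],"fingers": 1},{"slide": [-263,-34,0],"angular": [0,0,-86],"fingers": 1},{"slide": [-263,-34,0],"angular": [0,0,-86],"fingers": 1},{"slide": [-263,-34,0],"angular": [0,0,-86],"fingers": 1},{"slide": [-263,-34,0],"angular": [0,0,-86],"fingers": 1},{"slide": [-263,-34,0],"angular": [0,0,-86],"fingers": 1},{"slide": [-263,-34,0],"angular": [0,0,-86],"fingers": 1},{"slide": [-263,-34,0],"angular": [0,0,-86],"fingers": 1},{"slide": [-263,-34,0],"angular": [0,0,-86],"fingers": 1},{"slide": [-263,-34,0],"angular": [0,0,-86],"fingers": 1}])

```text
clock: 48.17
tcp_pos: [0.57, -0.3409, 0.154]
orientation: [-0.0, 0.138, 0.99, 0.0]
wrist_force: [0.8, 0.3, -0.9]
finger_gap: 0.0391
grip_force: 41.3
```

>>> jog_arm(moves=[{"slide": [0,0,0],"angular": [0,0,-14],"fingers": 1},{"slide": [0,0,0],"angular": [0,0,-14],"fingers": 1},{"slide": [0,0,0],"angular": [0,0,-14],"fingers": 1},{"slide": [0,0,0],"angular": [0,0,-14],"fingers": 1},{"slide": [0,0,70],"angular": [0,0,-14],"fingers": 1},{"slide": [0,0,70],"angular": [0,0,-14],"fingers": 1},{"slide": [0,0,70],"angular": [0,0,-14],"fingers": 1},{"slide": [0,0,70],"angular": [0,0,-14],"fingers": 1},{"slide": [0,0,70],"angular": [0,0,-14],"fingers": 1}])

```text
clock: 48.92
tcp_pos: [0.5712, -0.3404, 0.0861]
orientation: [0.001, 0.019, 1.0, -0.0]
wrist_force: [0.4, 0.2, -0.6]
finger_gap: 0.039
grip_force: 41.2
```

Run:
```python
from h import *
s=get_state();t=s["tcp_pos"];print(t,s["finger_gap"],s["joint_pos"].round(2))
print(rel((.5747,-.3395,.0065),89.5))
p=read_camera("top");z=t[2]+.0335
caps(p,z,(420,190,540,280),4);print("expect caps",proj(p,(t[0]+.036,t[1]+.002,z)),proj(p,(t[0]-.036,t[1]+.002,z)))
q=read_camera("side");h=cv2.cvtColor(q["color"],cv2.COLOR_RGB2HSV)
save(p,"k.png",(400,180,560,320),5)
```

```text
[ 0.57120315 -0.34037677  0.08613651] 0.03895074432438996 [-0.66  0.54  0.08  1.11  0.   -0.62]
[array([-3.4,  1.1, 79.6]), ('tool z turn deg', np.float64(-1.7))]
green [479.1 212.1] 124 [ 0.6054 -0.3409  0.1196]
green [478.5 246.1] 109 [ 0.5343 -0.3376  0.1196]
expect caps [477.8855925  211.28823727] [478.87563313 245.62826665]
```

>>> jog_arm(moves=[{"slide": [-5,1.5,30],"angular": [0,0,-2],"fingers": 1},{"slide": [-5,1.5,50],"angular": [0,0,-2],"fingers": 1},{"slide": [-5,1.5,60],"angular": [0,0,-2],"fingers": 1},{"slide": [-5,1.5,65],"angular": [0,0,-2],"fingers": 1},{"slide": [-5,1.5,69],"angular": [0,0,-2],"fingers": 1},{"slide": [-5,1.5,72],"angular": [0,0,-2],"fingers": 1},{"slide": [-5,1.5,75],"angular": [0,0,-2],"fingers": 1},{"slide": [-5,1.5,77],"angular": [0,0,-2],"fingers": 1},{"slide": [-5,1.5,77],"angular": [0,0,-2],"fingers": 1}])

```text
clock: 49.77
tcp_pos: [0.5758, -0.3388, 0.008]
orientation: [0.0, 0.001, 1.0, -0.0]
wrist_force: [0.0, 0.5, -1.1]
finger_gap: 0.0386
grip_force: 41.2
```

Run:
```python
from h import *
s=get_state();t=s["tcp_pos"];print(t,s["wrist_force"],s["ft_torque"])
p=read_camera("top");caps(p,t[2]+.0335,(420,190,540,280),4)
```

```text
[ 0.57575543 -0.33879987  0.00797807] [ 0.04500271  0.47515994 -1.09539436] [-0.02626833  0.02207435  0.02665497]
green [465.2 213.8] 106 [ 0.61   -0.3381  0.0415]
green [465.9 245.1] 91 [ 0.5387 -0.3377  0.0415]
```

>>> jog_arm(moves=[{"slide": [0,0,1.5],"angular": [0,0,0],"fingers": 1},{"slide": [0,0,1.5],"angular": [0,0,0],"fingers": 0.3},{"slide": [0,0,1.5],"angular": [0,0,0],"fingers": 0.3},{"slide": [0,0,1.5],"angular": [0,0,0],"fingers": 0.3},{"slide": [0,0,1.5],"angular": [0,0,0],"fingers": 0.3},{"slide": [0,0,-30],"angular": [0,0,0],"fingers": 0.3},{"slide": [0,0,-70],"angular": [0,0,0],"fingers": 0.3},{"slide": [0,0,-110],"angular": [0,0,0],"fingers": 0.3},{"slide": [0,0,-150],"angular": [0,0,0],"fingers": 0.3},{"slide": [0,0,-150],"angular": [0,0,0],"fingers": 0.3}])

```text
clock: 50.65
tcp_pos: [0.5793, -0.3414, 0.1679]
orientation: [0.006, 0.001, 1.0, -0.004]
wrist_force: [0.6, -0.4, 1.1]
finger_gap: 0.0595
grip_force: 0.0
```

>>> jog_arm(moves=[{"slide": [125,269,0],"angular": [0,0,86.5],"fingers": 0.3},{"slide": [125,269,0],"angular": [0,0,86.5],"fingers": 0.3},{"slide": [125,269,0],"angular": [0,0,86.5],"fingers": 0.3},{"slide": [125,269,0],"angular": [0,0,86.5],"fingers": 0.3},{"slide": [125,269,0],"angular": [0,0,86.5],"fingers": 0.3},{"slide": [125,269,0],"angular": [0,0,86.5],"fingers": 0.3},{"slide": [125,269,0],"angular": [0,0,86.5],"fingers": 0.3},{"slide": [125,269,0],"angular": [0,0,86.5],"fingers": 0.3},{"slide": [125,269,0],"angular": [0,0,86.5],"fingers": 0.3},{"slide": [125,269,0],"angular": [0,0,86.5],"fingers": 0.3}])

```text
clock: 51.48
tcp_pos: [0.451, -0.0682, 0.1581]
orientation: [0.001, 0.587, 0.81, 0.0]
wrist_force: [-0.9, -0.6, -0.2]
finger_gap: 0.0596
grip_force: 0.0
```

>>> jog_arm(moves=[{"slide": [0,0,0],"angular": [0,0,15],"fingers": 0.3},{"slide": [0,0,0],"angular": [0,0,15],"fingers": 0.3},{"slide": [0,0,0],"angular": [0,0,15],"fingers": 0.3},{"slide": [0,0,0],"angular": [0,0,15],"fingers": 0.3}])

```text
clock: 51.82
tcp_pos: [0.4513, -0.0693, 0.1578]
orientation: [0.0, 0.685, 0.729, 0.0]
wrist_force: [0.4, 0.5, -0.3]
finger_gap: 0.0597
grip_force: 0.0
```

Run:
```python
from h import *
s=get_state();t=s["tcp_pos"];print(t,s["joint_pos"].round(2))
p=read_camera("top");caps(p,.04,(420,190,540,280),4);caps(p,.06,(325,200,385,310))
print(rel((.450,-.0705,.0265),3))
```

```text
[ 0.45132091 -0.06930136  0.15778387] [-0.33  0.11 -0.35  1.11  0.    1.18]
green [464.9 213.3] 92 [ 0.6113 -0.3379  0.04  ]
green [465.8 245. ] 91 [ 0.5389 -0.3381  0.04  ]
green [335.8 284.9] 56 [ 0.4518 -0.0416  0.06  ]
[array([ -1.1,  -1.4, 131.3]), ('tool z turn deg', np.float64(0.6))]
```

>>> jog_arm(moves=[{"slide": [0,-1,40],"angular": [0,0,0],"fingers": 0.3},{"slide": [0,-1,80],"angular": [0,0,0],"fingers": 0.3},{"slide": [0,-1,105],"angular": [0,0,0],"fingers": 0.3},{"slide": [0,-1,120],"angular": [0,0,0],"fingers": 0.3},{"slide": [0,-1,128],"angular": [0,0,0],"fingers": 0.3},{"slide": [0,-1,131],"angular": [0,0,0],"fingers": 0.3},{"slide": [0,-1,131],"angular": [0,0,0],"fingers": 0.3},{"slide": [0,-1,131],"angular": [0,0,0],"fingers": 0.3},{"slide": [0,-1,131],"angular": [0,0,0],"fingers": 1},{"slide": [0,-1,131],"angular": [0,0,0],"fingers": 1}])

```text
clock: 52.7
tcp_pos: [0.4515, -0.0698, 0.0281]
orientation: [0.001, 0.686, 0.728, 0.001]
wrist_force: [-3.3, 1.7, 9.7]
finger_gap: 0.0392
grip_force: 39.1
```

>>> jog_arm(moves=[{"slide": [0,0,0],"angular": [0,0,0],"fingers": 1},{"slide": [0,0,0],"angular": [0,0,0],"fingers": 1},{"slide": [0,0,0],"angular": [0,0,0],"fingers": 1}])

```text
clock: 52.95
tcp_pos: [0.4514, -0.0698, 0.0281]
orientation: [0.001, 0.686, 0.728, 0.001]
wrist_force: [-2.0, 0.2, 5.3]
finger_gap: 0.039
grip_force: 40.1
```

>>> jog_arm(moves=[{"slide": [0,0,-25],"angular": [0,0,0],"fingers": 1},{"slide": [0,0,-60],"angular": [0,0,0],"fingers": 1},{"slide": [0,0,-100],"angular": [0,0,0],"fingers": 1},{"slide": [0,0,-125],"angular": [0,0,0],"fingers": 1},{"slide": [0,0,-125],"angular": [0,0,0],"fingers": 1},{"slide": [0,0,-125],"angular": [0,0,0],"fingers": 1}])

```text
clock: 53.45
tcp_pos: [0.4518, -0.0699, 0.1536]
orientation: [0.002, 0.686, 0.728, 0.001]
wrist_force: [0.9, 0.2, -2.3]
finger_gap: 0.0386
grip_force: 43.7
```

Run:
```python
from h import *
s=get_state();t=s["tcp_pos"];print(t,s["joint_pos"].round(2),s["finger_gap"],s["grip_force"])
print(rel((.436,-.318,.15),91))
```

```text
[ 0.45179085 -0.06985155  0.15360103] [-0.33  0.11 -0.36  1.1   0.    1.18] 0.038637065663002367 43.667778968811035
[array([-246.8,  -30.5,    3.9]), ('tool z turn deg', np.float64(-87.6))]
```

>>> jog_arm(moves=[{"slide": [-247,-30,0],"angular": [0,0,-87.6],"fingers": 1},{"slide": [-247,-30,0],"angular": [0,0,-87.6],"fingers": 1},{"slide": [-247,-30,0],"angular": [0,0,-87.6],"fingers": 1},{"slide": [-247,-30,0],"angular": [0,0,-87.6],"fingers": 1},{"slide": [-247,-30,0],"angular": [0,0,-87.6],"fingers": 1},{"slide": [-247,-30,0],"angular": [0,0,-87.6],"fingers": 1},{"slide": [-247,-30,0],"angular": [0,0,-87.6],"fingers": 1},{"slide": [-247,-30,0],"angular": [0,0,-87.6],"fingers": 1},{"slide": [-247,-30,0],"angular": [0,0,-87.6],"fingers": 1},{"slide": [-247,-30,0],"angular": [0,0,-87.6],"fingers": 1}])

```text
clock: 54.28
tcp_pos: [0.4336, -0.3175, 0.1492]
orientation: [-0.002, 0.162, 0.987, 0.001]
wrist_force: [-0.3, 0.3, -1.3]
finger_gap: 0.0388
grip_force: 43.7
```

>>> jog_arm(moves=[{"slide": [0,0,0],"angular": [0,0,-16],"fingers": 1},{"slide": [0,0,0],"angular": [0,0,-16],"fingers": 1},{"slide": [0,0,0],"angular": [0,0,-16],"fingers": 1},{"slide": [0,0,0],"angular": [0,0,-16],"fingers": 1},{"slide": [0,0,70],"angular": [0,0,-16],"fingers": 1},{"slide": [0,0,70],"angular": [0,0,-16],"fingers": 1},{"slide": [0,0,70],"angular": [0,0,-16],"fingers": 1},{"slide": [0,0,70],"angular": [0,0,-16],"fingers": 1},{"slide": [0,0,70],"angular": [0,0,-16],"fingers": 1}])

```text
clock: 55.03
tcp_pos: [0.4352, -0.3179, 0.0823]
orientation: [0.0, 0.026, 1.0, 0.0]
wrist_force: [0.4, -0.7, -0.2]
finger_gap: 0.0385
grip_force: 43.6
```

Run:
```python
from h import *
s=get_state();t=s["tcp_pos"];print(t,s["finger_gap"],rel(t,91))
p=read_camera("top");caps(p,t[2]+.032,(420,250,540,340),4)
```

```text
[ 0.43517781 -0.31788482  0.0823386 ] 0.03850111879868374 [array([0., 0., 0.]), ('tool z turn deg', np.float64(-4.0))]
green [469.2 282.3] 115 [ 0.4589 -0.3179  0.1143]
green [468.3 306.7] 81 [ 0.4085 -0.3148  0.1143]
```

>>> jog_arm(moves=[{"slide": [-1.5,0,25],"angular": [0,0,-4],"fingers": 1},{"slide": [-1.5,0,45],"angular": [0,0,-4],"fingers": 1},{"slide": [-1.5,0,55],"angular": [0,0,-4],"fingers": 1},{"slide": [-1.5,0,60],"angular": [0,0,-4],"fingers": 1},{"slide": [-1.5,0,64],"angular": [0,0,-4],"fingers": 1},{"slide": [-1.5,0,67],"angular": [0,0,-4],"fingers": 1},{"slide": [-1.5,0,70],"angular": [0,0,-4],"fingers": 1},{"slide": [-1.5,0,72],"angular": [0,0,-4],"fingers": 1},{"slide": [-1.5,0,72],"angular": [0,0,-4],"fingers": 1}])

```text
clock: 55.83
tcp_pos: [0.4366, -0.3179, 0.0098]
orientation: [0.0, -0.009, 1.0, -0.0]
wrist_force: [-0.2, 0.6, -1.3]
finger_gap: 0.0391
grip_force: 43.6
```

Run:
```python
from h import *
s=get_state();t=s["tcp_pos"];print(t,s["wrist_force"],s["ft_torque"])
p=read_camera("top");caps(p,t[2]+.032,(420,250,540,340),4)
```

```text
[ 0.43655285 -0.31789611  0.00979198] [-0.22262312  0.62794136 -1.27173627] [ 0.0066396  -0.04435564 -0.0257729 ]
green [457.7 280.1] 105 [ 0.4599 -0.3171  0.0418]
green [457.7 302.9] 57 [ 0.4089 -0.3158  0.0418]
```

In the lane with no contact. Lower, release, retreat and check.

>>> jog_arm(moves=[{"slide": [0,0,1.5],"angular": [0,0,0],"fingers": 1},{"slide": [0,0,1.5],"angular": [0,0,0],"fingers": 0.3},{"slide": [0,0,1.5],"angular": [0,0,0],"fingers": 0.3},{"slide": [0,0,1.5],"angular": [0,0,0],"fingers": 0.3},{"slide": [0,0,1.5],"angular": [0,0,0],"fingers": 0.3},{"slide": [0,0,-30],"angular": [0,0,0],"fingers": 0.3},{"slide": [0,0,-70],"angular": [0,0,0],"fingers": 0.3},{"slide": [0,0,-110],"angular": [0,0,0],"fingers": 0.3},{"slide": [0,0,-150],"angular": [0,0,0],"fingers": 0.3},{"slide": [0,0,-190],"angular": [0,0,0],"fingers": 0.3}])

```text
clock: 56.72
tcp_pos: [0.4361, -0.3175, 0.2017]
orientation: [0.0, -0.009, 1.0, 0.0]
wrist_force: [0.5, -1.0, 0.4]
finger_gap: 0.0594
grip_force: 0.0
```

>>> jog_arm(moves=[{"slide": [0,170,-190],"angular": [0,0,0],"fingers": 0.3},{"slide": [0,170,-30],"angular": [0,0,0],"fingers": 0.3},{"slide": [0,170,-30],"angular": [0,0,0],"fingers": 0.3},{"slide": [0,170,-30],"angular": [0,0,0],"fingers": 0.3},{"slide": [0,170,-30],"angular": [0,0,0],"fingers": 0.3},{"slide": [0,170,-30],"angular": [0,0,0],"fingers": 0.3},{"slide": [0,170,-30],"angular": [0,0,0],"fingers": 0.3}])

```text
clock: 57.3
tcp_pos: [0.4335, -0.1471, 0.2301]
orientation: [0.0, -0.01, 1.0, -0.0]
wrist_force: [0.4, -0.2, -0.7]
finger_gap: 0.0599
grip_force: 0.0
```

Run:
```python
from h import *
s=get_state();print(s["clock"],s["tcp_pos"])
p=read_camera("top");q=read_camera("side");caps(p,.04,(420,190,540,340),4)
for t in("white_leaf_bar","blue_leaf_bar","reader"):
    a,b=[[(np.round(d["point"],1).tolist(),round(d["p"],2)) for d in tip_of(t,P)][:2] for P in(p,q)];print(t,a,b,tri(p,a[0][0],q,b[0][0]) if a and b else"")
a=cv2.resize(p["color"][150:350,190:520],(800,485))[:, :, ::-1];b=cv2.resize(q["color"][140:440,150:550],(150,113))[:,:,::-1]
cv2.imwrite("pics/l.png",a)
c=q["color"][140:420,150:530];cv2.imwrite("pics/l.png",cv2.resize(c,None,fx=2.1,fy=2.1)[:,:,::-1])
```

```text
57.3 [ 0.4334807  -0.14713349  0.23007446]
green [465.  213.2] 95 [ 0.6114 -0.3382  0.04  ]
green [465.8 245.2] 90 [ 0.5386 -0.338   0.04  ]
green [457.3 278.6] 82 [ 0.4631 -0.3168  0.04  ]
white_leaf_bar [([394.8, 235.5], 0.68), ([467.3, 288.7], 0.64)] [([365.9, 289.8], 0.77), ([318.0, 283.3], 0.4)] (array([ 0.5615, -0.1767,  0.0455]), np.float64(0.0008))
blue_leaf_bar [([238.2, 273.5], 0.65)] [([222.7, 235.9], 0.56)] (array([0.4777, 0.178 , 0.0405]), np.float64(0.0005))
reader [([225.9, 185.6], 0.82)] [([285.6, 215.8], 0.77), ([288.0, 217.4], 0.5)] (array([0.6826, 0.2144, 0.01  ]), np.float64(0.0017))
```

View pics/l.png

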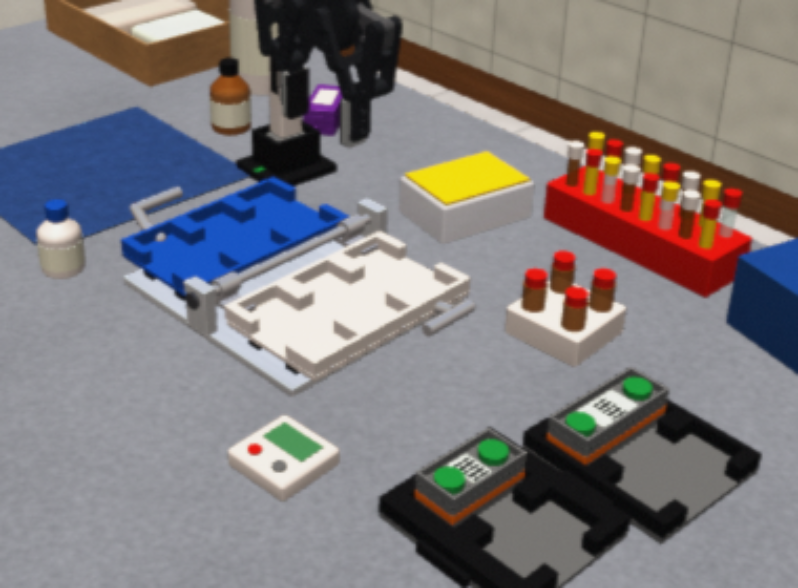

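Everything appears in place: both packs caps up in their racks, leaves flat, reader docked. I'll check the short pack's seating height and then hand in.

Run:
```python
from h import *
p=read_camera("top");q=read_camera("side")
def cen(P,box):
    x0,y0,x1,y1=box;h=cv2.cvtColor(P["color"],cv2.COLOR_RGB2HSV)[y0:y1,x0:x1];m=((h[...,0]>40)&(h[...,0]<85)&(h[...,1]>70)).astype(np.uint8)
    n,l,st,c=cv2.connectedComponentsWithStats(m);return [(c[i]+[x0,y0]).round(1).tolist() for i in range(1,n) if st[i,4]>20]
T=cen(p,(420,190,540,340));S=cen(q,(330,310,480,390));print(T,S)
for a in T:print(a,[(tri(p,a,q,b)) for b in S if tri(p,a,q,b)[1]<.01])
```

```text
[[465.0, 213.2], [465.8, 245.1], [457.4, 278.2]] [[453.2, 324.4], [426.3, 340.9], [384.4, 354.8], [363.7, 367.6]]
[465.0, 213.2] [(array([ 0.6119, -0.3397,  0.0358]), np.float64(0.0002))]
[465.8, 245.1] [(array([ 0.5392, -0.3395,  0.0371]), np.float64(0.0012))]
[457.4, 278.2] [(array([ 0.4633, -0.318 ,  0.0352]), np.float64(0.0017))]
```

```bash
python3 -c "
from h import *
q=read_camera('side');print(at_z(q,(363.7,367.6),.0355),at_z(q,(384.4,354.8),.0355))
print(hand_in())"
```

```text
[ 0.41511187 -0.31789381  0.0355    ] [ 0.46223505 -0.31783039  0.0355    ]
the job is handed in; nothing more can be done
None
```

The job is handed in: the long and short packs (the only two on the mat) are caps up in their matching racks, the reader is back in its dock after the held read, and both leaves are flat; the hand-in call returned no verdict.

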